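# Put the spare corner blocks back in stock

## Task

Gather every corner block lying on the bench into the scoop pan, carry the pan by its bar to the plywood stock box, tip it mouth-down close over the box to about 50 degrees, keep it there for two seconds so that all the blocks slide in, and bring it level again (do not turn it right over; put in by hand any block that misses). Then hang the empty pan by its bar across both prongs of the hook stand and let go, and only after that close the box's hinged lid and press it down firmly until it is fully shut. Leave the glue bottle, tub, mallet and spanner where they are.

Things in the scene. Friction and masses are not known exactly. Their poses are not given: they have to be found in the camera images.
- block1: a pine corner block, 72 x 32 x 32 mm with dark screw holes, about 45 g, lying on the bench; origin at its centre, x along its 72 mm length. There are two to four such blocks; an absent one reads None from the start.
- block2: a pine corner block, 72 x 32 x 32 mm with dark screw holes, about 45 g, lying on the bench; origin at its centre, x along its 72 mm length. There are two to four such blocks; an absent one reads None from the start.
- block3: a pine corner block, 72 x 32 x 32 mm with dark screw holes, about 45 g, lying on the bench; origin at its centre, x along its 72 mm length. There are two to four such blocks; an absent one reads None from the start.
- block4: a pine corner block, 72 x 32 x 32 mm with dark screw holes, about 45 g, lying on the bench; origin at its centre, x along its 72 mm length. There are two to four such blocks; an absent one reads None from the start.
- pan: loose aluminium scoop pan with wooden back, 0.4 kg, 150 mm deep (x), 180 wide (y); origin: centre of underside. Floor 5 mm thick; side walls 35 high at y = +-85 to 90; back wall 40 high at x = 63 to 75; mouth at x = -75 open, no lip. A flat wooden carrying bar runs along y over it: 14 wide (x), 22 tall, 180 long, centre (30, 0, 120) mm, on end uprights 16 mm wide. Empty, it balances under the bar.
- pan_bar (a point): centre of the pan's carrying bar, the place to grip it (across its 14 mm width); axes as the pan's
- pan_mouth (a point): middle of the pan's open front edge, at (-75, 0, 5) mm in the pan
- crate: plywood stock box, fixed to the bench, open at the top: outside 240 mm (x) by 220 mm (y), 85 mm high, walls and floor 8 mm. Origin at the centre of its underside. Its x axis points to the hinge side, away from the middle of the bench (to the robot's left); its y axis points towards the robot.
- lid (a joint): angle a of the box's lid: 0 is fully shut, 1.57 upright (it starts open, near upright). A plain plywood panel without a knob, 240 x 220 x 10 mm, hinged along the top of the box's +x side; the hinge is stiff, so it stays at any angle. Shut, its top is 95 mm above the bench. It runs from the hinge line 240 mm along (-cos a, 0, sin a) in the box's frame.
- lid_hinge (a point): middle of the lid's hinge line, at (120, 0, 85.5) mm in the box's frame
- lid_edge (a point): middle of the lid's free edge, on its outer face, 240 mm from the hinge line
- hook: wooden stand fixed to the bench: foot 100 x 130 x 18 mm, back board 20 mm thick (x), 130 wide, up to 238 high. Two 10 mm steel prongs at y = +-40 mm stick out of it to -x (towards the robot), level, tops 205 mm above the bench; they end 116 mm out in upturned tips with tops at 227 mm. Origin: under the board's centre on the bench.
- hook_seat (a point): where the centre of the pan's bar lies once hung: midway between the prongs, 80 mm out from the board's centre, 216 mm above the bench; axes as the hook's. The bar lies along y, the pan's mouth to -x. The pan comes in from -x over the upturned tips, the prongs passing between bar and back wall, then down.
- glue: bystander: yellow glue bottle, 60 mm across, 170 mm high; origin under its centre
- tub: bystander: white plastic tub, 90 mm across, 85 mm high; origin under its centre
- mallet: bystander: wooden hammer-shaped mallet lying, 260 mm long; origin under its middle, x from handle to head
- spanner: bystander: steel spanner lying flat, 180 mm long; origin under its middle
Not all that is in view belongs to the job. Leave any pink or turquoise look-alike of the block4 alone.

How it is judged:
On the way, in this order (a step that is already met when the one before it is completed fails the run):
1. all the corner blocks lie in the scoop pan (x of block1 in the frame of pan between -0.08 and 0.07 m and y of block1 in the frame of pan between -0.086 and 0.086 m and z of block1 in the frame of pan between 0.005 and 0.09 m and x of block2 in the frame of pan between -0.08 and 0.07 m and y of block2 in the frame of pan between -0.086 and 0.086 m and z of block2 in the frame of pan between 0.005 and 0.09 m and x of block3 in the frame of pan between -0.08 and 0.07 m and y of block3 in the frame of pan between -0.086 and 0.086 m and z of block3 in the frame of pan between 0.005 and 0.09 m and x of block4 in the frame of pan between -0.08 and 0.07 m and y of block4 in the frame of pan between -0.086 and 0.086 m and z of block4 in the frame of pan between 0.005 and 0.09 m), for 0.4 s.
2. the pan is held over the stock box, tipped mouth-down to between 43 and 60 degrees, for a second (angle between pan's own z axis and vertical between 0.75 and 1.05 rad and horizontal distance between pan_bar and crate below 0.15 m and height (world z) of pan_mouth below 0.25 m), for 1 s.
3. the pan is level again, within 10 degrees (angle between pan's own z axis and vertical below 0.175 rad), for 0.3 s.
4. the blocks are all in the stock box and the pan hangs by its bar across both prongs, let go (x of block1 in the frame of crate between -0.115 and 0.115 m and y of block1 in the frame of crate between -0.105 and 0.105 m and z of block1 in the frame of crate between 0.005 and 0.085 m and x of block2 in the frame of crate between -0.115 and 0.115 m and y of block2 in the frame of crate between -0.105 and 0.105 m and z of block2 in the frame of crate between 0.005 and 0.085 m and x of block3 in the frame of crate between -0.115 and 0.115 m and y of block3 in the frame of crate between -0.105 and 0.105 m and z of block3 in the frame of crate between 0.005 and 0.085 m and x of block4 in the frame of crate between -0.115 and 0.115 m and y of block4 in the frame of crate between -0.105 and 0.105 m and z of block4 in the frame of crate between 0.005 and 0.085 m and x of pan_bar in the frame of hook_seat between -0.035 and 0.04 m and y of pan_bar in the frame of hook_seat between -0.045 and 0.045 m and z of pan_bar in the frame of hook_seat between -0.012 and 0.015 m and angle between pan's own z axis and vertical below 0.3 rad and contact force between pan and hook above 1 N and contact force between the fingers and pan below 0.5 N), for 0.5 s.
5. the lid is shut and pressed down with at least 5 N (value of joint lid below 0.035 rad and contact force between the fingers and crate above 5 N), for 0.1 s.
At the end, for the whole second after the job is handed in: Every block present is inside the stock box, the lid is fully shut (within 2 degrees), and the pan hangs at rest by its bar across both prongs, within about 17 degrees of level and about 35 mm of the middle of the seat (x of block1 in the frame of crate between -0.115 and 0.115 m and y of block1 in the frame of crate between -0.105 and 0.105 m and z of block1 in the frame of crate between 0.005 and 0.085 m and x of block2 in the frame of crate between -0.115 and 0.115 m and y of block2 in the frame of crate between -0.105 and 0.105 m and z of block2 in the frame of crate between 0.005 and 0.085 m and x of block3 in the frame of crate between -0.115 and 0.115 m and y of block3 in the frame of crate between -0.105 and 0.105 m and z of block3 in the frame of crate between 0.005 and 0.085 m and x of block4 in the frame of crate between -0.115 and 0.115 m and y of block4 in the frame of crate between -0.105 and 0.105 m and z of block4 in the frame of crate between 0.005 and 0.085 m and x of pan_bar in the frame of hook_seat between -0.035 and 0.04 m and y of pan_bar in the frame of hook_seat between -0.045 and 0.045 m and z of pan_bar in the frame of hook_seat between -0.012 and 0.015 m and angle between pan's own z axis and vertical below 0.3 rad and contact force between pan and hook above 1 N and value of joint lid below 0.035 rad and linear speed of pan below 0.03 m/s); the robot touches nothing.
It fails at once if the glue is moved more than 40 mm (distance of glue from where it was at the start of the episode above 0.04 m).
It fails at once if the tub is moved more than 40 mm (distance of tub from where it was at the start of the episode above 0.04 m).
It fails at once if the mallet is moved more than 40 mm (distance of mallet from where it was at the start of the episode above 0.04 m).
It fails at once if the spanner is moved more than 40 mm (distance of spanner from where it was at the start of the episode above 0.04 m).
It fails at once if the pan is tipped beyond 75 degrees (angle between pan's own z axis and vertical above 1.31 rad).
Of block1, block2, block3, block4 only 2 to 4 are there at a start; the rules pass over those that are not, and their reading is None.
At some moment in a run one of block1, block2, block3, block4 may be knocked a few centimetres aside while the robot is not near it.
It also fails if it takes over 210 s, if anything falls off the work surface, if the arm or the gripper's body presses on something with over 40 N, if the wrist force passes 120 N, or if a joint passes its speed limit or range.

## Robot

A 6-joint arm with a two-finger parallel gripper is mounted at the origin on the work surface. World frame = base frame: x ahead of the robot, y to its left, z up, the work surface at z = 0. Lengths are in m, angles in rad, forces in N, time in s.
With the tool pointing down it reaches from about 0.35 to 0.775 m from the base axis. Payload 5.5 kg.
Tool frame: the origin (TCP) lies at the very end of the fingers, on their centre line; the grasp point (between the pads) lies 19 mm behind it; z points along the fingers, y is the direction in which the jaws open and shut (so a half turn about z gives the same grasp; the last joint's range is limited). The gripper opens to 85 mm and grips with 20 to 120 N. Pads are 22 mm wide; open, the fingers measure 114 mm over their backs; the gripper's body (76 mm by 85 mm) begins 54 mm behind the grasp point. The pads swing forward as they close: fully open they stand 13 mm farther back than shut.
Start: joints at [-1.48, 0.313, 0.046, 1.304, 0, 1.431], TCP at [0.132, -0.56, 0.231] pointing down, gripper open.
Joint ranges: [-2.76, 2.76], [-0.86, 1.69], [-1.03, 1.26], [-2.2, 2.34], [-1.47, 1.5], [-3.14, 3.14]. Speed limits (rad/s): [2.57, 2.57, 3.14, 3.14, 3.14, 3.14].

## Interface

Orientations are given as a unit quaternion [w, x, y, z].
In Python, from workcell import env gives the robot as it stands. The module is installed in compiled form; this text tells all that it offers.
- The arm moves only by the tool play_rows, never from a script. Its argument "motion" is a list of rows, each an object of numbers: "dx", "dy", "dz": the shift along the world's x, y, z in mm; "twist": the turn about the world's z in degrees; "gripper": the closure in counts, from 0 (fully open) to 255 (shut). A call has 1 to 20 rows; each row is the pose to reach, as a shift and turn from the pose commanded when the call began; what a row does not reach only later rows make up. A row lasts 1/8 s, in which the tool goes at most 62.5 mm and 10.7 degrees, less where a joint would pass 70% of its speed; a pose out of reach is approached as far as the arm can. A call with a gripper value outside its range is refused whole. The fingers move at their own pace and stop on an object; "force" is the grip in N (left out, the last holds). Time passes only in rows, so rows that repeat a pose let the fingers close. It gives the time, the measured TCP pose, the force and the opening at its end, in the units of the state.
- env.get_state(): the state, without advancing time (a new reading comes with each control period).
- env.read_camera(name): name is "scene" or "top"; returns a dict with "color" (384x512x3 uint8, red, green, blue), "fx", "fy", "cx", "cy" (pixels), "R" (3x3) and "t" (3): a world point X has camera coordinates R X + t. Camera axes: x right, y down, z forward; pixel columns grow to the right and rows downward; lengths in m; the calibration is good to about 2 mm. A picture is of the moment at which its call begins. There is no depth.
- env.hand_in(): hands the job in, once; it reports no verdict.
The state is a dict: "clock": time; "joint_pos": joint angles; "qvel": joint speeds; "tau": joint torques, N m; "tcp_pos": TCP position; "orientation": TCP orientation; "wrist_force": force on the tool from outside, world axes, zero at the start; "ft_torque": the same for the moment, N m; "finger_gap": finger opening in m.
Only numpy, scipy, OpenCV 4.12 (cv2) and the standard library are available. Lean on these libraries where they do the work, as an engineer would, in place of code of your own. Each camera call takes 0.05 s, during which the arm holds its last target. There are 200 camera calls.

## Working session

There is one attempt and no reset: what is moved stays moved. The work goes in short steps, Python scripts to look and compute and a tool call to move; the robot and the scene stay as the last step left them, time stands still between calls to the robot, and variables do not carry over. Pictures are saved under pics/ and viewed, about 12 in all and at most 16, crops included, and the job is handed in when it is done.

Besides the shell and the picture viewer there is one more tool, called after ">>>" as name(argument=value, ...) on one line, values as JSON. play_rows: Moves the arm, as the interface text tells. Its arguments: {"type":"object","properties":{"motion":{"type":"array"},"force":{"type":"number"}},"required":["motion"]}

```bash
mkdir -p pics
cat > h.py <<'E'
import numpy as np, cv2
from workcell import env
def cam(n): return env.read_camera(n)
def save(c,name,crop=None,s=1):
    im=c["color"][:,:,::-1].copy()
    if crop: im=im[crop[1]:crop[3],crop[0]:crop[2]]
    cv2.imwrite(f"pics/{name}.png",cv2.resize(im,None,fx=s,fy=s,interpolation=cv2.INTER_CUBIC))
def ray(c,u,v,z):
    R=np.array(c["R"]);t=np.array(c["t"])
    d=R.T@np.array([(u-c["cx"])/c["fx"],(v-c["cy"])/c["fy"],1]);o=-R.T@t
    return o+d*(z-o[2])/d[2]
def proj(c,X):
    p=np.array(c["R"])@np.array(X)+np.array(c["t"]); return c["fx"]*p[0]/p[2]+c["cx"],c["fy"]*p[1]/p[2]+c["cy"]
E
python3 - <<'E'
from h import *
for n in("top","scene"):
    c=cam(n);save(c,n+"0",s=1.5);print(n,c["fx"],c["cx"],c["cy"],(-np.array(c["R"]).T@c["t"]).round(3),np.round(c["R"],3).tolist())
print(env.get_state())
E
```

```text
top 362.93124730965513 259.5065180634302 189.35322168805035 [0.297 0.002 1.244] [[0.106, -0.994, 0.005], [-0.971, -0.105, -0.217], [0.216, 0.018, -0.976]]
scene 406.58939334549734 258.5819903665432 186.4635041368571 [1.428 0.265 0.822] [[-0.292, 0.956, -0.003], [0.562, 0.169, -0.81], [-0.774, -0.238, -0.586]]
{'clock': 0.1, 'joint_pos': array([-1.47957520e+00,  3.13912119e-01,  4.50942514e-02,  1.30361954e+00,
        3.21863950e-06,  1.43120332e+00]), 'qvel': array([ 6.82390915e-04, -1.27147453e-03,  2.78558202e-03, -2.46761020e-04,
        4.00784988e-05, -5.54303734e-04]), 'tau': array([ 2.01819399e-03, -4.81724131e+01,  2.99244869e+01,  1.26866487e-02,
       -2.27638820e-04, -1.82342529e-05]), 'tcp_pos': array([ 0.13149577, -0.55928713,  0.23050623]), 'orientation': array([-8.20262180e-04,  9.93347658e-01,  1.15151019e-01,  2.14524692e-05]), 'wrist_force': array([-0.72047248,  0.31100937, -0.42424213]), 'ft_torque': array([-0.01729963,  0.04087935,  0.02566591]), 'finger_gap': 0.08517032023461918}
```

View pics/top0.png

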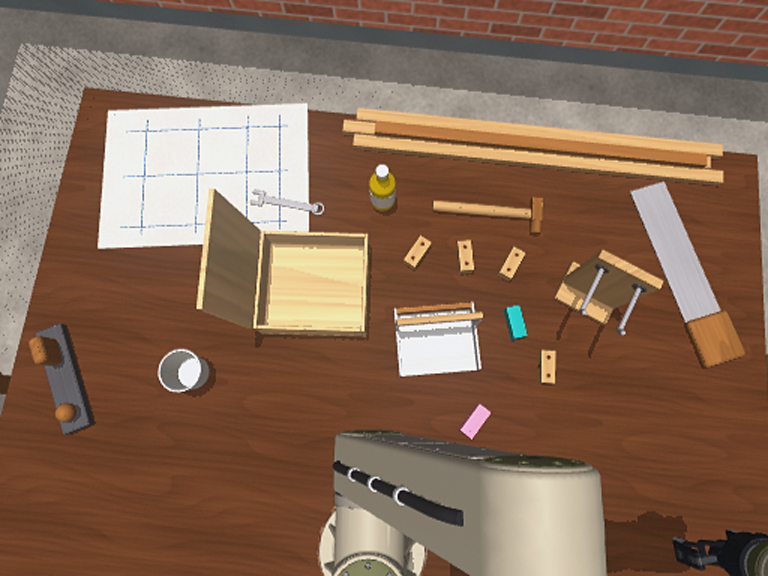

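View pics/scene0.png

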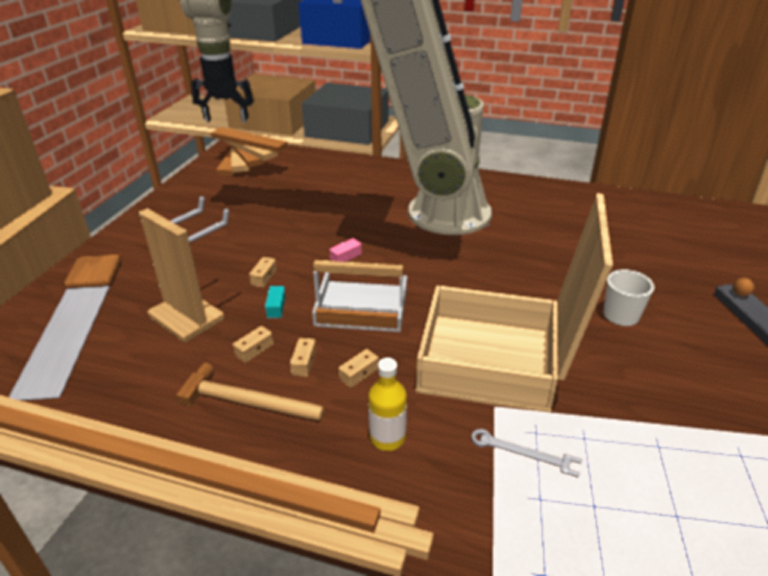

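Candidates (top view, 1.5× px): pine blocks at (418,252), (465,256), (513,263), (548,367), which fit the description. Look-alikes to leave: turquoise (515,322) and pink (475,420). The pan is at (440,340) with its mouth towards the robot, the box at (313,284) with its lid upright on the left, and the hook at (610,290).

Run:
```python
from h import *
c=cam("top");save(c,"crop1",(258,150,450,294),4)
hsv=cv2.cvtColor(c["color"],cv2.COLOR_RGB2HSV)
m=((hsv[...,0]>12)&(hsv[...,0]<26)&(hsv[...,2]>150)&(hsv[...,1]>50)).astype(np.uint8)
m=cv2.morphologyEx(m,cv2.MORPH_CLOSE,np.ones((3,3)))
cs,_=cv2.findContours(m,cv2.RETR_EXTERNAL,cv2.CHAIN_APPROX_NONE)
for k in cs:
    a=cv2.contourArea(k)
    if a<60: continue
    b=cv2.boxPoints(cv2.minAreaRect(k))
    P=np.array([ray(c,u,v,.032)[:2] for u,v in b]);
    e=[P[1]-P[0],P[2]-P[1]];e=max(e,key=np.linalg.norm)
    print(a,b.mean(0).round(1),P.mean(0).round(3),[round(float(np.linalg.norm(P[i+1]-P[i])),3) for i in(0,1)],round(float(np.degrees(np.arctan2(e[1],e[0]))),1))
```

```text
168.5 [365.5 244. ] [ 0.419 -0.345] [0.03, 0.072] -177.7
90.5 [ 24.1 233. ] [0.334 0.786] [0.023, 0.055] -151.6
783.0 [477.4 225. ] [ 0.522 -0.717] [0.095, 0.106] -157.7
184.5 [292.6 211.9] [ 0.5   -0.096] [0.194, 0.015] -79.0
100.0 [289.  204.6] [ 0.523 -0.081] [0.171, 0.01] -79.1
153.5 [398.3 206.9] [ 0.555 -0.451] [0.04, 0.055] -111.8
173.5 [380. 197.] [ 0.583 -0.388] [0.04, 0.061] -113.7
241.5 [420.5 179.1] [ 0.661 -0.524] [0.023, 0.153] -113.2
156.0 [341.3 174.6] [ 0.648 -0.252] [0.071, 0.031] -23.7
150.0 [310.1 169.7] [ 0.653 -0.143] [0.031, 0.071] -170.3
155.5 [277.9 167. ] [ 0.651 -0.031] [0.072, 0.031] -28.2
4648.0 [206.7 186.8] [0.557 0.205] [0.231, 0.259] -85.4
432.0 [325. 143.] [ 0.757 -0.188] [0.256, 0.082] -83.8
159.5 [137.4 156.3] [0.639 0.46 ] [0.222, 0.013] 4.5
133.5 [254.3 121.8] [0.809 0.069] [0.059, 0.059] -98.8
5979.5 [355.3  95.7] [ 0.95  -0.282] [0.103, 0.932] -90.0
```

View pics/crop1.png

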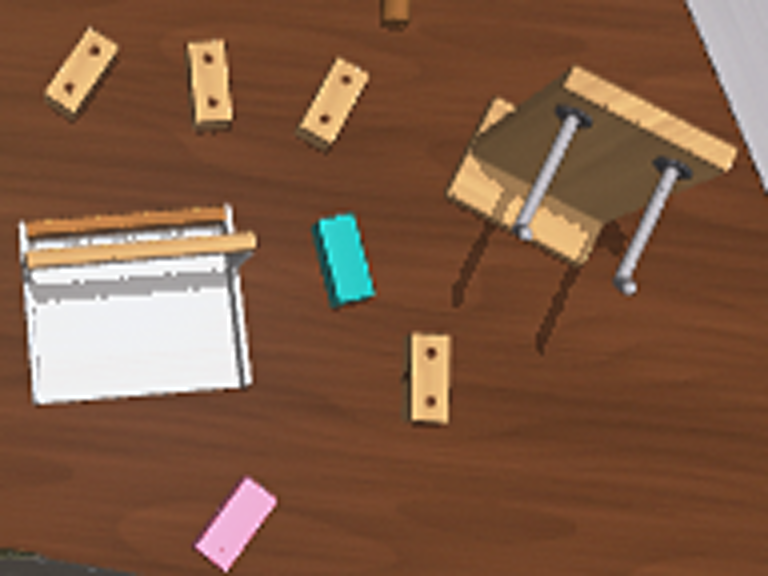

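Run:
```python
from h import *
c=cam("top")
f=lambda x,y,z:ray(c,x/4+258-.4,y/4+150-.4,z)[:2].round(4)
a,b=f(36,404,.003),f(251,384,.003);print("mouth",a,b,np.linalg.norm(a-b),(a+b)/2,"mouth dir",np.degrees(np.arctan2(*(a-b)[::-1])))
a,b=f(27,259,.131),f(256,241,.131);print("bar",a,b,np.linalg.norm(a-b),(a+b)/2,np.degrees(np.arctan2(*(a-b)[::-1])))
a,b=f(523,229,.227),f(627,283,.227);print("tips",a,b,np.linalg.norm(a-b),(a+b)/2,np.degrees(np.arctan2(*(a-b)[::-1])))
a,b=f(574,66,.238),f(737,148,.238);print("board top back",a,b,np.linalg.norm(a-b),(a+b)/2,np.degrees(np.arctan2(*(a-b)[::-1])))
a,b=f(448,193,.018),f(585,263,.018);print("foot front",a,b,np.linalg.norm(a-b),(a+b)/2,np.degrees(np.arctan2(*(a-b)[::-1])))
save(c,"crop2",(125,115,260,235),4)
```

```text
mouth [ 0.3635 -0.0218] [ 0.3995 -0.2013] 0.1830744384123573 [ 0.3815  -0.11155] mouth dir 101.34062115855903
bar [ 0.466  -0.0012] [ 0.4991 -0.1765] 0.17839758966981586 [ 0.48255 -0.08885] 100.6926535439466
tips [ 0.5106 -0.3497] [ 0.4798 -0.4239] 0.08033853371826001 [ 0.4952 -0.3868] 67.45693899994208
board top back [ 0.6318 -0.379 ] [ 0.5834 -0.4962] 0.12680063091325686 [ 0.6076 -0.4376] 67.56087823636861
foot front [ 0.5792 -0.3565] [ 0.5308 -0.4754] 0.1283735564670544 [ 0.555   -0.41595] 67.85049372040015
```

View pics/crop2.png

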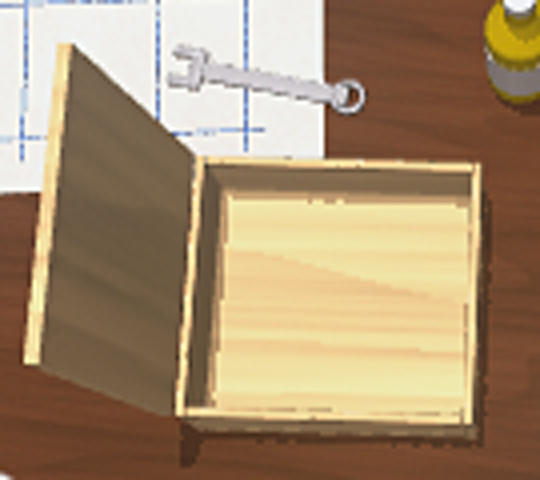

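Run:
```python
from h import *
c=cam("top")
f=lambda x,y,z:ray(c,x/4+125-.4,y/4+115-.4,z)[:2].round(4)
P=[f(203,157,.085),f(481,163,.085),f(474,423,.085),f(178,413,.085)]
print(P,np.mean(P,0)); 
for i in range(4):
    e=P[(i+1)%4]-P[i];print(np.linalg.norm(e).round(4),np.degrees(np.arctan2(e[1],e[0])).round(1))
```

```text
[array([0.644 , 0.3154]), array([0.6639, 0.0841]), array([0.4464, 0.0645]), array([0.429 , 0.3017])] [0.545825 0.191425]
0.2322 -85.1
0.2184 -174.9
0.2378 94.2
0.2154 3.6
```

>>> play_rows(motion=[{"dx": 287, "dy": 214, "dz": -80, "twist": -11, "gripper": 0}, {"dx": 287, "dy": 214, "dz": -80, "twist": -11}, {"dx": 287, "dy": 214, "dz": -80, "twist": -11}, {"dx": 287, "dy": 214, "dz": -80, "twist": -11}, {"dx": 287, "dy": 214, "dz": -80, "twist": -11}, {"dx": 287, "dy": 214, "dz": -80, "twist": -11}, {"dx": 287, "dy": 214, "dz": -80, "twist": -11}, {"dx": 287, "dy": 214, "dz": -80, "twist": -11}], force=40)

```text
invalid input
```

>>> play_rows(motion=[{"dx": 287, "dy": 214, "dz": -80, "twist": -11, "gripper": 0}, {"dx": 287, "dy": 214, "dz": -80, "twist": -11, "gripper": 0}, {"dx": 287, "dy": 214, "dz": -80, "twist": -11, "gripper": 0}, {"dx": 287, "dy": 214, "dz": -80, "twist": -11, "gripper": 0}, {"dx": 287, "dy": 214, "dz": -80, "twist": -11, "gripper": 0}, {"dx": 287, "dy": 214, "dz": -80, "twist": -11, "gripper": 0}, {"dx": 287, "dy": 214, "dz": -80, "twist": -11, "gripper": 0}, {"dx": 287, "dy": 214, "dz": -80, "twist": -11, "gripper": 0}], force=40)

```text
clock: 1.25
tcp_pos: [0.4185, -0.3457, 0.1513]
orientation: [0.0, 1.0, 0.02, -0.0]
wrist_force: [0.6, -0.9, -0.0]
finger_gap: 0.0855
```

>>> play_rows(motion=[{"dx": 0, "dy": 0, "dz": -70, "twist": 0, "gripper": 0}, {"dx": 0, "dy": 0, "dz": -125, "twist": 0, "gripper": 0}, {"dx": 0, "dy": 0, "dz": -141, "twist": 0, "gripper": 0}, {"dx": 0, "dy": 0, "dz": -141, "twist": 0, "gripper": 0}, {"dx": 0, "dy": 0, "dz": -141, "twist": 0, "gripper": 255}, {"dx": 0, "dy": 0, "dz": -141, "twist": 0, "gripper": 255}, {"dx": 0, "dy": 0, "dz": -141, "twist": 0, "gripper": 255}, {"dx": 0, "dy": 0, "dz": -141, "twist": 0, "gripper": 255}, {"dx": 0, "dy": 0, "dz": -80, "twist": 0, "gripper": 255}, {"dx": 0, "dy": 0, "dz": -30, "twist": 0, "gripper": 255}, {"dx": 0, "dy": 0, "dz": -30, "twist": 0, "gripper": 255}], force=40)

```text
clock: 2.62
tcp_pos: [0.4209, -0.3482, 0.1262]
orientation: [0.004, 1.0, 0.02, 0.003]
wrist_force: [0.6, 0.8, -1.5]
finger_gap: 0.0309
```

>>> play_rows(motion=[{"dx": 4, "dy": 60, "dz": 0, "twist": 4, "gripper": 255}, {"dx": 8, "dy": 120, "dz": 0, "twist": 9, "gripper": 255}, {"dx": 11, "dy": 179, "dz": 0, "twist": 9, "gripper": 255}, {"dx": 11, "dy": 179, "dz": 0, "twist": 9, "gripper": 255}, {"dx": 11, "dy": 179, "dz": -50, "twist": 9, "gripper": 255}, {"dx": 11, "dy": 179, "dz": -81, "twist": 9, "gripper": 255}, {"dx": 11, "dy": 179, "dz": -81, "twist": 9, "gripper": 255}, {"dx": 11, "dy": 179, "dz": -81, "twist": 9, "gripper": 255}, {"dx": 11, "dy": 179, "dz": -81, "twist": 9, "gripper": 120}, {"dx": 11, "dy": 179, "dz": -81, "twist": 9, "gripper": 120}, {"dx": 11, "dy": 179, "dz": -30, "twist": 9, "gripper": 120}, {"dx": 11, "dy": 179, "dz": 30, "twist": 9, "gripper": 60}], force=40)

```text
clock: 4.12
tcp_pos: [0.4288, -0.1664, 0.1524]
orientation: [-0.0, 0.995, 0.098, -0.001]
wrist_force: [0.8, -0.5, -0.6]
finger_gap: 0.0622
```

```bash
cat > look.py <<'E'
from h import *
import sys
c=cam("top")
hsv=cv2.cvtColor(c["color"],cv2.COLOR_RGB2HSV)
m=((hsv[...,0]>12)&(hsv[...,0]<26)&(hsv[...,2]>150)&(hsv[...,1]>50)).astype(np.uint8)
m=cv2.morphologyEx(m,cv2.MORPH_CLOSE,np.ones((3,3)))
cs,_=cv2.findContours(m,cv2.RETR_EXTERNAL,cv2.CHAIN_APPROX_NONE)
for k in cs:
    a=cv2.contourArea(k)
    if a<90 or a>240: continue
    b=cv2.boxPoints(cv2.minAreaRect(k))
    P=np.array([ray(c,u,v,.032)[:2] for u,v in b])
    e=max([P[1]-P[0],P[2]-P[1]],key=np.linalg.norm)
    print(a,b.mean(0).round(0),P.mean(0).round(3),[round(float(np.linalg.norm(P[i+1]-P[i])),3) for i in(0,1)],round(float(np.degrees(np.arctan2(e[1],e[0]))),1))
if len(sys.argv)>1: save(c,sys.argv[1],(258,150,450,294),4)
s=env.get_state();print(s["clock"],s["tcp_pos"].round(4),s["orientation"].round(3))
E
python3 look.py
```

```text
177.5 [293. 212.] [ 0.5   -0.095] [0.194, 0.014] -79.2
99.5 [289. 205.] [ 0.523 -0.081] [0.171, 0.01] -79.1
127.0 [399. 207.] [ 0.555 -0.454] [0.038, 0.049] -111.8
237.5 [420. 179.] [ 0.661 -0.524] [0.023, 0.153] -113.1
131.5 [341. 175.] [ 0.648 -0.252] [0.07, 0.031] -23.7
148.0 [310. 170.] [ 0.653 -0.143] [0.031, 0.07] -169.6
152.0 [278. 167.] [ 0.651 -0.031] [0.07, 0.031] -26.9
157.5 [137. 156.] [0.639 0.46 ] [0.222, 0.013] 4.6
110.5 [254. 122.] [0.807 0.069] [0.059, 0.052] -77.6
4.175 [ 0.4327 -0.1686  0.1608] [0.003 0.995 0.098 0.004]
```

>>> play_rows(motion=[{"dx": 60, "dy": -22, "dz": 10, "twist": -10, "gripper": 0}, {"dx": 115, "dy": -44, "dz": 10, "twist": -20, "gripper": 0}, {"dx": 170, "dy": -66, "dz": 0, "twist": -30, "gripper": 0}, {"dx": 218, "dy": -85, "dz": -20, "twist": -35, "gripper": 0}, {"dx": 218, "dy": -85, "dz": -50, "twist": -35, "gripper": 0}, {"dx": 218, "dy": -85, "dz": -100, "twist": -35, "gripper": 0}, {"dx": 218, "dy": -85, "dz": -141, "twist": -35, "gripper": 0}, {"dx": 218, "dy": -85, "dz": -141, "twist": -35, "gripper": 0}, {"dx": 218, "dy": -85, "dz": -141, "twist": -35, "gripper": 255}, {"dx": 218, "dy": -85, "dz": -141, "twist": -35, "gripper": 255}, {"dx": 218, "dy": -85, "dz": -141, "twist": -35, "gripper": 255}, {"dx": 218, "dy": -85, "dz": -141, "twist": -35, "gripper": 255}, {"dx": 218, "dy": -85, "dz": -80, "twist": -35, "gripper": 255}, {"dx": 218, "dy": -85, "dz": -20, "twist": -35, "gripper": 255}, {"dx": 218, "dy": -85, "dz": 20, "twist": -35, "gripper": 255}], force=40)

```text
clock: 6.05
tcp_pos: [0.6484, -0.2522, 0.1756]
orientation: [0.001, 0.979, -0.206, 0.002]
wrist_force: [0.1, 0.6, -0.3]
finger_gap: 0.031
```

>>> play_rows(motion=[{"dx": -50, "dy": 28, "dz": 0, "twist": 9, "gripper": 255}, {"dx": -105, "dy": 60, "dz": 0, "twist": 18, "gripper": 255}, {"dx": -160, "dy": 92, "dz": 0, "twist": 27, "gripper": 255}, {"dx": -210, "dy": 118, "dz": 0, "twist": 35, "gripper": 255}, {"dx": -226, "dy": 127, "dz": 0, "twist": 35, "gripper": 255}, {"dx": -226, "dy": 127, "dz": 0, "twist": 35, "gripper": 255}, {"dx": -226, "dy": 127, "dz": -60, "twist": 35, "gripper": 255}, {"dx": -226, "dy": 127, "dz": -110, "twist": 35, "gripper": 255}, {"dx": -226, "dy": 127, "dz": -131, "twist": 35, "gripper": 255}, {"dx": -226, "dy": 127, "dz": -131, "twist": 35, "gripper": 255}, {"dx": -226, "dy": 127, "dz": -131, "twist": 35, "gripper": 130}, {"dx": -226, "dy": 127, "dz": -131, "twist": 35, "gripper": 130}, {"dx": -226, "dy": 127, "dz": -80, "twist": 35, "gripper": 130}, {"dx": -226, "dy": 127, "dz": -20, "twist": 35, "gripper": 60}], force=40)

```text
clock: 7.8
tcp_pos: [0.4212, -0.1246, 0.1529]
orientation: [-0.0, 0.995, 0.098, -0.0]
wrist_force: [1.1, 0.3, -0.1]
finger_gap: 0.0587
```

```bash
python3 look.py
```

```text
112.0 [282. 213.] [ 0.493 -0.061] [0.122, 0.014] -79.2
152.0 [398. 207.] [ 0.555 -0.451] [0.038, 0.055] -114.5
171.0 [380. 197.] [ 0.583 -0.388] [0.04, 0.061] -113.7
238.5 [420. 179.] [ 0.661 -0.524] [0.023, 0.153] -113.1
148.0 [310. 170.] [ 0.653 -0.143] [0.031, 0.07] -169.6
153.0 [278. 167.] [ 0.652 -0.031] [0.071, 0.031] -28.2
160.0 [137. 156.] [0.639 0.46 ] [0.222, 0.013] 4.6
119.5 [254. 122.] [0.808 0.07 ] [0.053, 0.057] -83.8
7.85 [ 0.4252 -0.1265  0.1612] [0.003 0.995 0.098 0.005]
```

>>> play_rows(motion=[{"dx": 30, "dy": -2, "dz": 15, "twist": -1, "gripper": 0}, {"dx": 90, "dy": -7, "dz": 20, "twist": -1, "gripper": 0}, {"dx": 150, "dy": -12, "dz": 20, "twist": -1, "gripper": 0}, {"dx": 205, "dy": -16, "dz": 0, "twist": -1, "gripper": 0}, {"dx": 231, "dy": -18, "dz": -40, "twist": -1, "gripper": 0}, {"dx": 231, "dy": -18, "dz": -100, "twist": -1, "gripper": 0}, {"dx": 231, "dy": -18, "dz": -141, "twist": -1, "gripper": 0}, {"dx": 231, "dy": -18, "dz": -141, "twist": -1, "gripper": 0}, {"dx": 231, "dy": -18, "dz": -141, "twist": -1, "gripper": 255}, {"dx": 231, "dy": -18, "dz": -141, "twist": -1, "gripper": 255}, {"dx": 231, "dy": -18, "dz": -141, "twist": -1, "gripper": 255}, {"dx": 231, "dy": -18, "dz": -141, "twist": -1, "gripper": 255}, {"dx": 231, "dy": -18, "dz": -80, "twist": -1, "gripper": 255}, {"dx": 231, "dy": -18, "dz": -20, "twist": -1, "gripper": 255}, {"dx": 231, "dy": -18, "dz": 20, "twist": -1, "gripper": 255}], force=40)

```text
clock: 9.72
tcp_pos: [0.6536, -0.1432, 0.1757]
orientation: [0.001, 0.996, 0.089, 0.002]
wrist_force: [0.5, -0.9, -0.6]
finger_gap: 0.0308
```

>>> play_rows(motion=[{"dx": -50, "dy": 12, "dz": 0, "twist": 0, "gripper": 255}, {"dx": -110, "dy": 27, "dz": 0, "twist": 1, "gripper": 255}, {"dx": -165, "dy": 41, "dz": 0, "twist": 1, "gripper": 255}, {"dx": -215, "dy": 54, "dz": 0, "twist": 1, "gripper": 255}, {"dx": -239, "dy": 60, "dz": 0, "twist": 1, "gripper": 255}, {"dx": -239, "dy": 60, "dz": 0, "twist": 1, "gripper": 255}, {"dx": -239, "dy": 60, "dz": -60, "twist": 1, "gripper": 255}, {"dx": -239, "dy": 60, "dz": -110, "twist": 1, "gripper": 255}, {"dx": -239, "dy": 60, "dz": -131, "twist": 1, "gripper": 255}, {"dx": -239, "dy": 60, "dz": -131, "twist": 1, "gripper": 255}, {"dx": -239, "dy": 60, "dz": -131, "twist": 1, "gripper": 130}, {"dx": -239, "dy": 60, "dz": -131, "twist": 1, "gripper": 130}, {"dx": -239, "dy": 60, "dz": -80, "twist": 1, "gripper": 130}, {"dx": -239, "dy": 60, "dz": -20, "twist": 1, "gripper": 60}], force=40)

```text
clock: 11.48
tcp_pos: [0.4131, -0.0827, 0.1529]
orientation: [-0.0, 0.995, 0.098, -0.0]
wrist_force: [1.8, -1.4, -0.7]
finger_gap: 0.0586
```

```bash
python3 look.py
```

```text
153.0 [398. 207.] [ 0.555 -0.451] [0.038, 0.055] -114.5
173.5 [380. 197.] [ 0.583 -0.388] [0.04, 0.061] -113.7
239.5 [420. 179.] [ 0.661 -0.524] [0.023, 0.153] -113.1
155.0 [278. 167.] [ 0.652 -0.032] [0.071, 0.031] -28.2
157.5 [137. 156.] [0.639 0.46 ] [0.222, 0.013] 4.6
120.0 [254. 122.] [0.808 0.07 ] [0.053, 0.057] -83.8
11.525 [ 0.4172 -0.0842  0.1611] [0.003 0.995 0.098 0.005]
```

>>> play_rows(motion=[{"dx": 30, "dy": 6, "dz": 15, "twist": -8, "gripper": 0}, {"dx": 90, "dy": 20, "dz": 20, "twist": -18, "gripper": 0}, {"dx": 150, "dy": 33, "dz": 20, "twist": -28, "gripper": 0}, {"dx": 205, "dy": 45, "dz": 0, "twist": -38, "gripper": 0}, {"dx": 238, "dy": 52, "dz": -40, "twist": -39, "gripper": 0}, {"dx": 238, "dy": 52, "dz": -100, "twist": -39, "gripper": 0}, {"dx": 238, "dy": 52, "dz": -141, "twist": -39, "gripper": 0}, {"dx": 238, "dy": 52, "dz": -141, "twist": -39, "gripper": 0}, {"dx": 238, "dy": 52, "dz": -141, "twist": -39, "gripper": 255}, {"dx": 238, "dy": 52, "dz": -141, "twist": -39, "gripper": 255}, {"dx": 238, "dy": 52, "dz": -141, "twist": -39, "gripper": 255}, {"dx": 238, "dy": 52, "dz": -141, "twist": -39, "gripper": 255}, {"dx": 238, "dy": 52, "dz": -80, "twist": -39, "gripper": 255}, {"dx": 238, "dy": 52, "dz": -20, "twist": -39, "gripper": 255}, {"dx": 238, "dy": 52, "dz": 20, "twist": -39, "gripper": 255}], force=40)

```text
clock: 13.4
tcp_pos: [0.6026, -0.1503, 0.1167]
orientation: [-0.021, 0.981, -0.195, 0.004]
wrist_force: [1.0, -0.7, -1.2]
finger_gap: 0.0002
```

```bash
python3 look.py crop3; python3 -c "
from workcell import env
s=env.get_state();print(s['joint_pos'].round(3),s['qvel'].round(2),s['wrist_force'])"
```

```text
99.5 [398. 208.] [ 0.551 -0.449] [0.027, 0.055] -111.7
91.0 [378. 196.] [ 0.585 -0.379] [0.037, 0.042] -111.8
228.5 [420. 179.] [ 0.661 -0.524] [0.022, 0.153] -113.1
150.0 [278. 167.] [ 0.651 -0.031] [0.07, 0.031] -27.9
140.5 [305. 138.] [ 0.769 -0.117] [0.02, 0.117] -89.3
219.0 [136. 165.] [0.607 0.457] [0.286, 0.013] 4.6
13.45 [ 0.6052 -0.1515  0.1226] [-0.02   0.981 -0.195  0.008]
[-0.394  0.447 -0.027  1.089  0.042  3.141] [ 0.    0.   -0.01 -0.11  0.01  0.  ] [ 1.73955441 -0.87622429  3.71990718]
```

View pics/crop3.png

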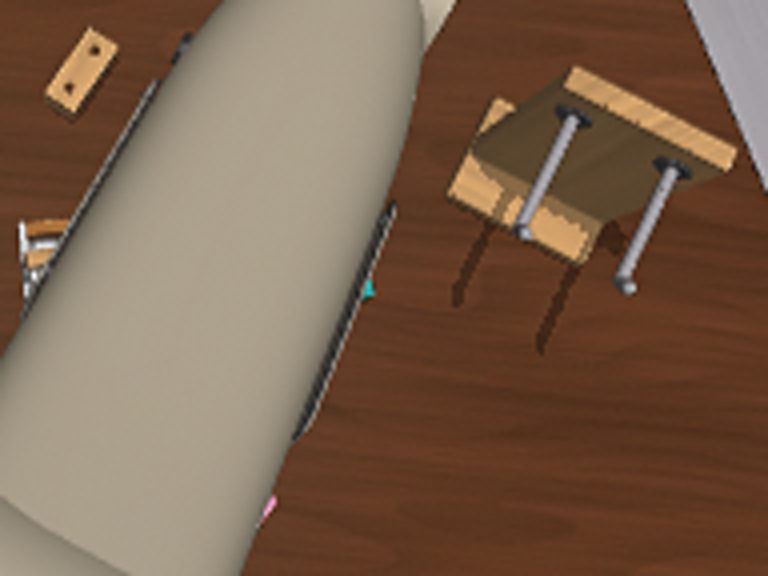

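>>> play_rows(motion=[{"dx": 0, "dy": 0, "dz": 30, "twist": 10, "gripper": 0}, {"dx": 0, "dy": 10, "dz": 50, "twist": 20, "gripper": 0}, {"dx": 0, "dy": 20, "dz": 50, "twist": 30, "gripper": 0}, {"dx": 0, "dy": 30, "dz": 50, "twist": 40, "gripper": 0}, {"dx": 0, "dy": 40, "dz": 50, "twist": 50, "gripper": 0}, {"dx": 0, "dy": 50, "dz": 50, "twist": 60, "gripper": 0}, {"dx": 0, "dy": 60, "dz": 50, "twist": 70, "gripper": 0}, {"dx": 10, "dy": 70, "dz": 50, "twist": 80, "gripper": 0}, {"dx": 15, "dy": 80, "dz": 50, "twist": 90, "gripper": 0}, {"dx": 20, "dy": 90, "dz": 50, "twist": 100, "gripper": 0}, {"dx": 25, "dy": 100, "dz": 50, "twist": 110, "gripper": 0}, {"dx": 30, "dy": 110, "dz": 50, "twist": 120, "gripper": 0}, {"dx": 35, "dy": 115, "dz": 50, "twist": 130, "gripper": 0}, {"dx": 40, "dy": 120, "dz": 50, "twist": 140, "gripper": 0}, {"dx": 45, "dy": 120, "dz": 50, "twist": 150, "gripper": 0}, {"dx": 47, "dy": 120, "dz": 50, "twist": 160, "gripper": 0}, {"dx": 47, "dy": 120, "dz": 50, "twist": 170, "gripper": 0}, {"dx": 47, "dy": 120, "dz": 50, "twist": 174, "gripper": 0}, {"dx": 47, "dy": 120, "dz": 50, "twist": 174, "gripper": 0}])

```text
clock: 15.82
tcp_pos: [0.6497, -0.03, 0.1655]
orientation: [-0.004, 0.247, 0.969, -0.021]
wrist_force: [0.5, 0.4, 0.1]
finger_gap: 0.0853
```

```bash
python3 look.py; python3 -c "
from workcell import env
s=env.get_state();print(s['joint_pos'].round(3),s['wrist_force'])"
```

```text
176.5 [300. 236.] [ 0.423 -0.125] [0.031, 0.072] -169.0
170.5 [312. 235.] [ 0.431 -0.168] [0.03, 0.072] -170.1
102.0 [398. 208.] [ 0.552 -0.449] [0.03, 0.055] -111.7
91.0 [378. 196.] [ 0.585 -0.379] [0.037, 0.042] -111.8
228.5 [420. 179.] [ 0.661 -0.524] [0.022, 0.153] -113.1
222.0 [328. 138.] [ 0.775 -0.199] [0.188, 0.049] -83.8
219.0 [136. 165.] [0.607 0.457] [0.286, 0.013] 4.6
15.875 [ 0.6497 -0.03    0.1655] [-0.004  0.247  0.969 -0.021]
[-0.151  0.497  0.16   1.245 -0.04   0.348] [-0.72375194  0.23680273 -0.63996983]
```

>>> play_rows(motion=[{"dx": 2, "dy": -1, "dz": -60, "twist": 0, "gripper": 0}, {"dx": 2, "dy": -1, "dz": -120, "twist": 0, "gripper": 0}, {"dx": 2, "dy": -1, "dz": -155, "twist": 0, "gripper": 0}, {"dx": 2, "dy": -1, "dz": -155, "twist": 0, "gripper": 0}, {"dx": 2, "dy": -1, "dz": -155, "twist": 0, "gripper": 255}, {"dx": 2, "dy": -1, "dz": -155, "twist": 0, "gripper": 255}, {"dx": 2, "dy": -1, "dz": -155, "twist": 0, "gripper": 255}, {"dx": 2, "dy": -1, "dz": -155, "twist": 0, "gripper": 255}, {"dx": 2, "dy": -1, "dz": -100, "twist": 0, "gripper": 255}, {"dx": 2, "dy": -1, "dz": -40, "twist": 0, "gripper": 255}, {"dx": 2, "dy": -1, "dz": 5, "twist": 0, "gripper": 255}, {"dx": 2, "dy": -1, "dz": 5, "twist": 0, "gripper": 255}], force=40)

```text
clock: 17.38
tcp_pos: [0.6545, -0.0315, 0.1759]
orientation: [0.001, 0.246, 0.969, -0.02]
wrist_force: [0.2, -0.6, -0.1]
finger_gap: 0.0309
```

>>> play_rows(motion=[{"dx": -50, "dy": -2, "dz": 0, "twist": 10, "gripper": 255}, {"dx": -110, "dy": -4, "dz": 0, "twist": 20, "gripper": 255}, {"dx": -165, "dy": -6, "dz": 0, "twist": 30, "gripper": 255}, {"dx": -215, "dy": -8, "dz": 0, "twist": 39, "gripper": 255}, {"dx": -247, "dy": -10, "dz": 0, "twist": 40, "gripper": 255}, {"dx": -247, "dy": -10, "dz": 0, "twist": 40, "gripper": 255}, {"dx": -247, "dy": -10, "dz": -60, "twist": 40, "gripper": 255}, {"dx": -247, "dy": -10, "dz": -110, "twist": 40, "gripper": 255}, {"dx": -247, "dy": -10, "dz": -131, "twist": 40, "gripper": 255}, {"dx": -247, "dy": -10, "dz": -131, "twist": 40, "gripper": 255}, {"dx": -247, "dy": -10, "dz": -131, "twist": 40, "gripper": 130}, {"dx": -247, "dy": -10, "dz": -131, "twist": 40, "gripper": 130}, {"dx": -247, "dy": -10, "dz": -80, "twist": 40, "gripper": 130}, {"dx": -247, "dy": -10, "dz": -20, "twist": 40, "gripper": 60}, {"dx": -247, "dy": -10, "dz": 40, "twist": 40, "gripper": 0}, {"dx": -187, "dy": -10, "dz": 60, "twist": 30, "gripper": 0}, {"dx": -187, "dy": 50, "dz": 60, "twist": 20, "gripper": 0}, {"dx": -187, "dy": 110, "dz": 60, "twist": 10, "gripper": 0}], force=40)

```text
clock: 19.62
tcp_pos: [0.4664, 0.0673, 0.2313]
orientation: [-0.001, 0.149, 0.989, -0.021]
wrist_force: [1.1, -0.4, -0.3]
finger_gap: 0.0859
```

```bash
python3 look.py crop4
```

```text
167.5 [274. 238.] [ 0.404 -0.04 ] [0.031, 0.07] -169.3
173.0 [287. 236.] [ 0.415 -0.083] [0.031, 0.071] -167.8
174.0 [299. 236.] [ 0.423 -0.125] [0.031, 0.072] -169.0
172.0 [312. 235.] [ 0.431 -0.167] [0.031, 0.071] -171.1
176.5 [293. 212.] [ 0.5   -0.097] [0.191, 0.014] -79.3
96.5 [290. 205.] [ 0.523 -0.083] [0.167, 0.01] -79.3
151.0 [398. 207.] [ 0.556 -0.451] [0.038, 0.055] -111.8
173.5 [380. 197.] [ 0.583 -0.388] [0.04, 0.061] -113.7
239.5 [420. 179.] [ 0.661 -0.524] [0.023, 0.153] -113.1
157.5 [137. 156.] [0.639 0.46 ] [0.222, 0.013] 4.6
122.5 [254. 122.] [0.809 0.069] [0.059, 0.059] -6.6
19.675 [0.4652 0.0729 0.2311] [-0.002  0.15   0.988 -0.019]
```

View pics/crop4.png

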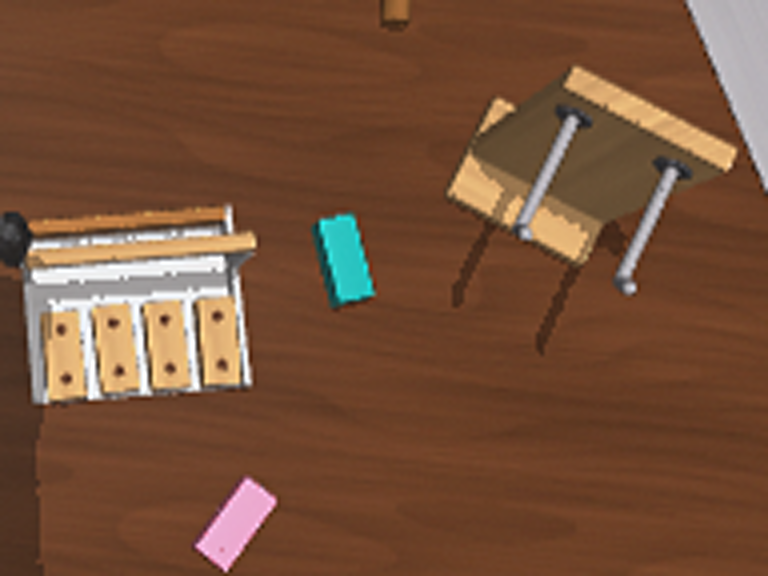

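>>> play_rows(motion=[{"dx": 19, "dy": -40, "dz": -20, "twist": -10, "gripper": 60}, {"dx": 19, "dy": -80, "dz": -40, "twist": -20, "gripper": 60}, {"dx": 19, "dy": -120, "dz": -40, "twist": -30, "gripper": 60}, {"dx": 19, "dy": -150, "dz": -40, "twist": -40, "gripper": 60}, {"dx": 19, "dy": -169, "dz": -40, "twist": -50, "gripper": 60}, {"dx": 19, "dy": -169, "dz": -40, "twist": -60, "gripper": 60}, {"dx": 19, "dy": -169, "dz": -40, "twist": -60, "gripper": 60}, {"dx": 19, "dy": -169, "dz": -40, "twist": -60, "gripper": 60}], force=100)

```text
clock: 20.68
tcp_pos: [0.4843, -0.1025, 0.1905]
orientation: [-0.012, 0.619, 0.785, -0.017]
wrist_force: [0.7, -0.1, -0.4]
finger_gap: 0.0652
```

Run:
```python
from h import *
c=cam("scene");save(c,"sc1",(170,60,330,240),3)
s=env.get_state();print(s["tcp_pos"].round(4),s["orientation"].round(3),s["joint_pos"].round(2))
```

```text
[ 0.4842 -0.1024  0.1904] [-0.012  0.619  0.785 -0.017] [-0.36  0.21 -0.2   1.2  -0.02  0.98]
```

View pics/sc1.png

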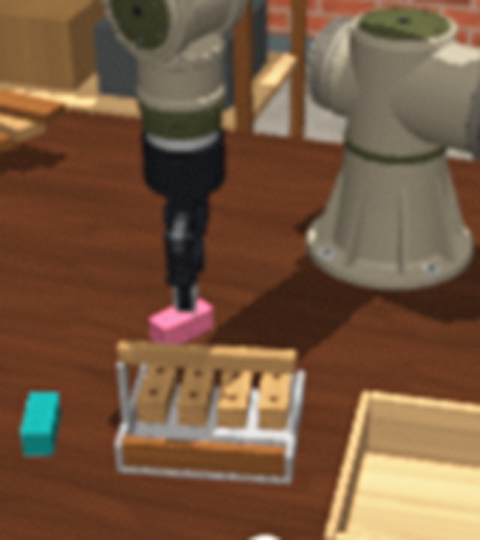

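>>> play_rows(motion=[{"dx": -1, "dy": 12, "dz": 0, "twist": -3, "gripper": 60}, {"dx": -1, "dy": 12, "dz": -50, "twist": -3, "gripper": 60}, {"dx": -1, "dy": 12, "dz": -89, "twist": -3, "gripper": 60}, {"dx": -1, "dy": 12, "dz": -89, "twist": -3, "gripper": 60}, {"dx": -1, "dy": 12, "dz": -89, "twist": -3, "gripper": 255}, {"dx": -1, "dy": 12, "dz": -89, "twist": -3, "gripper": 255}, {"dx": -1, "dy": 12, "dz": -89, "twist": -3, "gripper": 255}, {"dx": -1, "dy": 12, "dz": -89, "twist": -3, "gripper": 255}, {"dx": -1, "dy": 12, "dz": -89, "twist": -3, "gripper": 255}], force=100)

```text
clock: 21.85
tcp_pos: [0.4848, -0.0909, 0.1031]
orientation: [-0.011, 0.64, 0.768, -0.016]
wrist_force: [-0.7, 0.5, 7.0]
finger_gap: 0.0126
```

>>> play_rows(motion=[{"dx": 0, "dy": 0, "dz": 10, "twist": 0, "gripper": 255}, {"dx": 0, "dy": 0, "dz": 30, "twist": 0, "gripper": 255}, {"dx": 0, "dy": 0, "dz": 60, "twist": 0, "gripper": 255}, {"dx": 0, "dy": 0, "dz": 90, "twist": 0, "gripper": 255}, {"dx": 0, "dy": 0, "dz": 120, "twist": 0, "gripper": 255}, {"dx": 0, "dy": 0, "dz": 130, "twist": 0, "gripper": 255}, {"dx": 0, "dy": 0, "dz": 130, "twist": 0, "gripper": 255}], force=100)

```text
clock: 22.72
tcp_pos: [0.4832, -0.0907, 0.2311]
orientation: [-0.012, 0.641, 0.767, -0.017]
wrist_force: [-1.1, -0.2, -5.3]
finger_gap: 0.0127
```

Run:
```python
from h import *
c=cam("scene");save(c,"sc2",(150,60,410,260),3)
s=env.get_state();print(s["tcp_pos"].round(4),s["orientation"].round(3),s["joint_pos"].round(2),s["wrist_force"],s["finger_gap"])
```

```text
[ 0.4827 -0.0905  0.2302] [-0.013  0.641  0.767 -0.017] [-0.34  0.18 -0.13  1.3  -0.02  1.06] [-0.44054747 -0.12139699 -5.05098889] 0.012537004960233793
```

View pics/sc2.png

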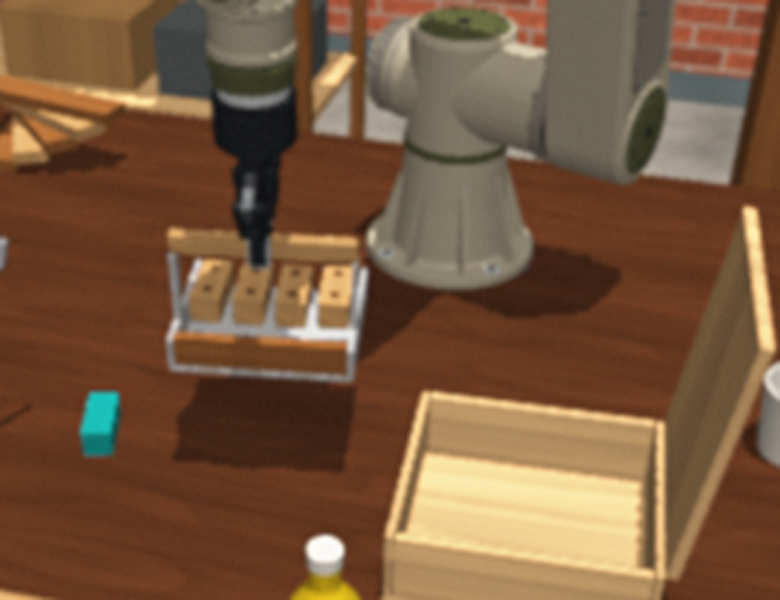

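>>> play_rows(motion=[{"dx": 0, "dy": 8, "dz": 15, "twist": 0, "gripper": 255}, {"dx": 6, "dy": 25, "dz": 15, "twist": 0, "gripper": 255}, {"dx": 13, "dy": 50, "dz": 15, "twist": -1, "gripper": 255}, {"dx": 21, "dy": 80, "dz": 15, "twist": -1, "gripper": 255}, {"dx": 30, "dy": 112, "dz": 15, "twist": -2, "gripper": 255}, {"dx": 39, "dy": 145, "dz": 15, "twist": -3, "gripper": 255}, {"dx": 48, "dy": 178, "dz": 15, "twist": -4, "gripper": 255}, {"dx": 57, "dy": 210, "dz": 15, "twist": -5, "gripper": 255}, {"dx": 65, "dy": 238, "dz": 15, "twist": -5, "gripper": 255}, {"dx": 71, "dy": 260, "dz": 15, "twist": -5, "gripper": 255}, {"dx": 74, "dy": 272, "dz": 15, "twist": -5, "gripper": 255}, {"dx": 74, "dy": 275, "dz": 15, "twist": -5, "gripper": 255}, {"dx": 74, "dy": 275, "dz": 15, "twist": -5, "gripper": 255}], force=100)

```text
clock: 24.4
tcp_pos: [0.5569, 0.1839, 0.246]
orientation: [-0.013, 0.674, 0.739, -0.016]
wrist_force: [-0.1, 0.2, -4.3]
finger_gap: 0.0119
```

Run:
```python
from h import *
c=cam("top");save(c,"t5",(120,115,290,245),4)
s=env.get_state();print(s["tcp_pos"].round(4),s["orientation"].round(3),s["joint_pos"].round(2),s["wrist_force"],s["finger_gap"])
```

```text
[0.557  0.1837 0.246 ] [-0.013  0.674  0.739 -0.016] [0.18 0.37 0.16 1.4  0.   1.66] [ 0.19125002  0.407294   -5.65560288] 0.01222970401775716
```

View pics/t5.png

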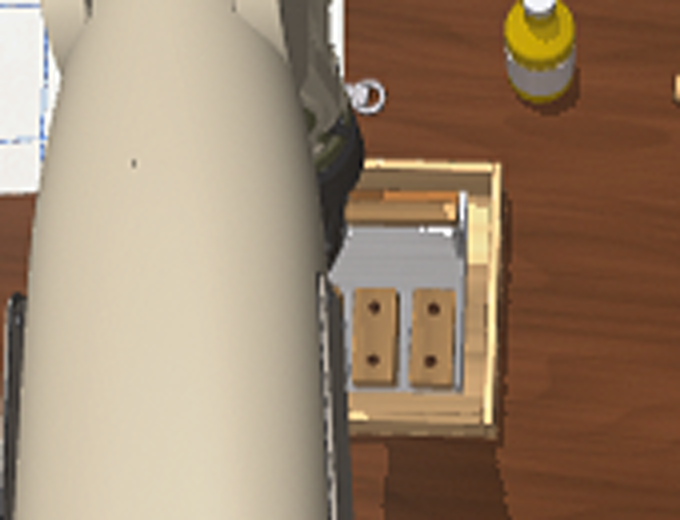

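Run:
```python
from h import *
c=cam("scene");save(c,"sc3",(210,0,470,280),2.1)
print(proj(c,(0.557,.184,.263)))
```

```text
(np.float64(329.7627189602198), np.float64(166.5394952493427))
```

View pics/sc3.png

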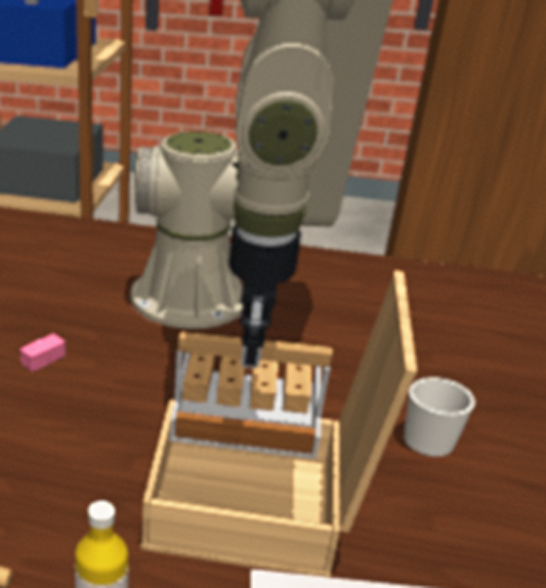

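>>> play_rows(motion=[{"dx": 0, "dy": 0, "dz": -15, "twist": 0, "gripper": 255}, {"dx": 0, "dy": 0, "dz": -40, "twist": 0, "gripper": 255}, {"dx": 0, "dy": 0, "dz": -65, "twist": 0, "gripper": 255}, {"dx": 0, "dy": 0, "dz": -85, "twist": 0, "gripper": 255}, {"dx": 0, "dy": 0, "dz": -98, "twist": 0, "gripper": 255}, {"dx": 0, "dy": 0, "dz": -101, "twist": 0, "gripper": 255}, {"dx": 0, "dy": 0, "dz": -101, "twist": 0, "gripper": 255}], force=100)

```text
clock: 25.38
tcp_pos: [0.5574, 0.1843, 0.1453]
orientation: [-0.013, 0.674, 0.739, -0.016]
wrist_force: [-0.4, 0.4, -4.9]
finger_gap: 0.0126
```

>>> play_rows(motion=[{"dx": 0, "dy": 0, "dz": 0, "twist": 0, "gripper": 255}, {"dx": -5, "dy": 0, "dz": 0, "twist": 0, "gripper": 255}, {"dx": -10, "dy": -1, "dz": 0, "twist": 0, "gripper": 255}, {"dx": -15, "dy": -1, "dz": 2, "twist": 0, "gripper": 255}, {"dx": -20, "dy": -2, "dz": 4, "twist": 0, "gripper": 255}, {"dx": -25, "dy": -2, "dz": 6, "twist": 0, "gripper": 255}, {"dx": -30, "dy": -2, "dz": 8, "twist": 0, "gripper": 255}], force=30)

```text
clock: 26.25
tcp_pos: [0.5401, 0.1827, 0.1575]
orientation: [-0.004, 0.675, 0.738, -0.006]
wrist_force: [26.7, -1.3, -8.9]
finger_gap: 0.0126
```

>>> play_rows(motion=[{"dx": 15, "dy": 1, "dz": 0, "twist": 0, "gripper": 255}, {"dx": 26, "dy": 2, "dz": 0, "twist": 0, "gripper": 255}, {"dx": 26, "dy": 2, "dz": -15, "twist": 0, "gripper": 255}, {"dx": 26, "dy": 2, "dz": -30, "twist": 0, "gripper": 255}, {"dx": 26, "dy": 2, "dz": -38, "twist": 0, "gripper": 255}, {"dx": 26, "dy": 2, "dz": -38, "twist": 0, "gripper": 255}], force=30)

```text
clock: 27.0
tcp_pos: [0.5518, 0.1842, 0.1136]
orientation: [-0.014, 0.673, 0.739, -0.017]
wrist_force: [0.4, -0.1, -4.2]
finger_gap: 0.0125
```

>>> play_rows(motion=[{"dx": 0, "dy": 0, "dz": -4, "twist": 0, "gripper": 255}, {"dx": 0, "dy": 0, "dz": -4, "twist": 0, "gripper": 255}, {"dx": 0, "dy": 0, "dz": -4, "twist": 0, "gripper": 165}, {"dx": 0, "dy": 0, "dz": -4, "twist": 0, "gripper": 165}, {"dx": 0, "dy": 0, "dz": -4, "twist": 0, "gripper": 165}], force=30)

```text
clock: 27.62
tcp_pos: [0.5535, 0.1844, 0.1115]
orientation: [-0.013, 0.674, 0.739, -0.016]
wrist_force: [-0.9, 0.1, -0.8]
finger_gap: 0.0301
```

>>> play_rows(motion=[{"dx": -8, "dy": -1, "dz": 0, "twist": 0, "gripper": 165}, {"dx": -14, "dy": -1, "dz": 2, "twist": 0, "gripper": 165}, {"dx": -20, "dy": -2, "dz": 8, "twist": 0, "gripper": 165}, {"dx": -26, "dy": -2, "dz": 14, "twist": 0, "gripper": 165}, {"dx": -32, "dy": -3, "dz": 19, "twist": 0, "gripper": 165}, {"dx": -38, "dy": -3, "dz": 23, "twist": 0, "gripper": 165}, {"dx": -44, "dy": -4, "dz": 27, "twist": 0, "gripper": 165}, {"dx": -50, "dy": -4, "dz": 30, "twist": 0, "gripper": 165}, {"dx": -50, "dy": -4, "dz": 30, "twist": 0, "gripper": 165}], force=30)

```text
clock: 28.75
tcp_pos: [0.5064, 0.1805, 0.1437]
orientation: [-0.01, 0.674, 0.739, -0.013]
wrist_force: [6.8, -2.1, 4.6]
finger_gap: 0.0304
```

Run:
```python
from h import *
c=cam("scene");save(c,"sc4",(250,80,430,280),2.9)
s=env.get_state();print(s["tcp_pos"].round(4),s["orientation"].round(3),s["wrist_force"],s["finger_gap"])
```

```text
[0.5065 0.1805 0.1436] [-0.01   0.674  0.739 -0.013] [ 7.07526988 -0.45711231  4.96229096] 0.030665178776052623
```

View pics/sc4.png

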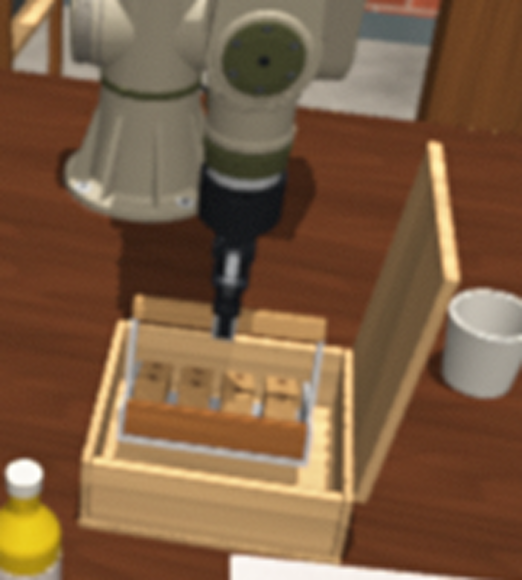

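>>> play_rows(motion=[{"dx": -6, "dy": 0, "dz": 3, "twist": 0, "gripper": 165}, {"dx": -12, "dy": -1, "dz": 5, "twist": 0, "gripper": 165}, {"dx": -18, "dy": -1, "dz": 7, "twist": 0, "gripper": 165}, {"dx": -24, "dy": -2, "dz": 8, "twist": 0, "gripper": 165}, {"dx": -30, "dy": -2, "dz": 8, "twist": 0, "gripper": 165}, {"dx": -36, "dy": -3, "dz": 8, "twist": 0, "gripper": 165}, {"dx": -42, "dy": -3, "dz": 8, "twist": 0, "gripper": 165}, {"dx": -48, "dy": -4, "dz": 8, "twist": 0, "gripper": 165}, {"dx": -53, "dy": -4, "dz": 8, "twist": 0, "gripper": 165}, {"dx": -57, "dy": -5, "dz": 8, "twist": 0, "gripper": 165}, {"dx": -57, "dy": -5, "dz": 8, "twist": 0, "gripper": 165}], force=30)

```text
clock: 30.18
tcp_pos: [0.4452, 0.1754, 0.1486]
orientation: [-0.014, 0.673, 0.739, -0.017]
wrist_force: [1.0, 2.1, -1.7]
finger_gap: 0.0302
```

Run:
```python
from h import *
c=cam("scene");save(c,"sc5",(250,80,430,280),2.9)
s=env.get_state();print(s["tcp_pos"].round(4),s["orientation"].round(3),s["wrist_force"],s["finger_gap"])
```

```text
[0.4454 0.1753 0.1486] [-0.014  0.674  0.739 -0.017] [ 1.07854917  1.51090045 -0.94623144] 0.03062360386980801
```

View pics/sc5.png

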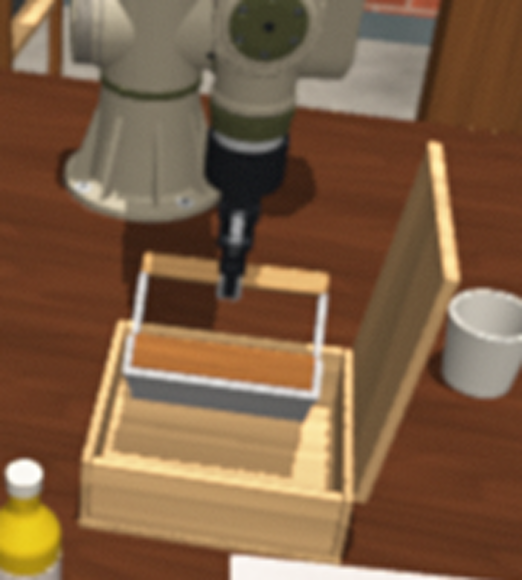

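Run:
```python
from h import *
c=cam("scene");R=np.array(c["R"]);o=-R.T@np.array(c["t"])
b=np.array([-.9966,-.082,0]);a=np.array([-.082,.9966,0])
Pc=np.array([.4475,.1755,.165])
def hit(u,v,off):
    u=250+u/2.9;v=80+v/2.9
    d=R.T@np.array([(u-c["cx"])/c["fx"],(v-c["cy"])/c["fy"],1]);k=(a@(Pc+off*a-o))/(a@d)
    X=o+d*k; return np.array([b@(X-Pc),X[2]])
for off,bar,B in((-.09,(147,264),(129,372)),(.09,(327,282),(319,394))):
    p,q=hit(*bar,off),hit(*B,off);d=q-p
    # pan at tilt th: d=45u-120n (u=(-cos,sin) n=(sin,cos)) with b forward
    ang=np.degrees(np.arctan2(d[1],d[0])-np.arctan2(-.120,-.045));print(p.round(3),q.round(3),np.linalg.norm(d).round(3),-ang)
```

```text
[0.079 0.114] [-0.037  0.056] 0.13 43.16745966547167
[-0.035  0.193] [-0.153  0.153] 0.125 50.768993949850426
```

>>> play_rows(motion=[{"dx": -3, "dy": 0, "dz": 0, "twist": 0, "gripper": 165}, {"dx": -6, "dy": 0, "dz": 0, "twist": 0, "gripper": 165}, {"dx": -6, "dy": 0, "dz": 0, "twist": 0, "gripper": 255}, {"dx": -6, "dy": 0, "dz": 0, "twist": 0, "gripper": 255}, {"dx": -6, "dy": 0, "dz": 0, "twist": 0, "gripper": 255}, {"dx": -6, "dy": 0, "dz": 0, "twist": 0, "gripper": 255}, {"dx": -6, "dy": 0, "dz": 0, "twist": 0, "gripper": 255}, {"dx": -6, "dy": 0, "dz": 0, "twist": 0, "gripper": 255}, {"dx": -6, "dy": 0, "dz": 0, "twist": 0, "gripper": 255}, {"dx": -6, "dy": 0, "dz": 0, "twist": 0, "gripper": 255}, {"dx": -6, "dy": 0, "dz": 0, "twist": 0, "gripper": 255}, {"dx": -6, "dy": 0, "dz": 0, "twist": 0, "gripper": 255}, {"dx": -6, "dy": 0, "dz": 0, "twist": 0, "gripper": 255}], force=100)

```text
clock: 31.9
tcp_pos: [0.4403, 0.1753, 0.1493]
orientation: [-0.013, 0.674, 0.739, -0.016]
wrist_force: [0.8, -1.5, 5.4]
finger_gap: 0.0215
```

Run:
```python
from h import *
c=cam("scene");save(c,"sc6",(250,80,430,280),2.9)
```

```text
(no output)
```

View pics/sc6.png

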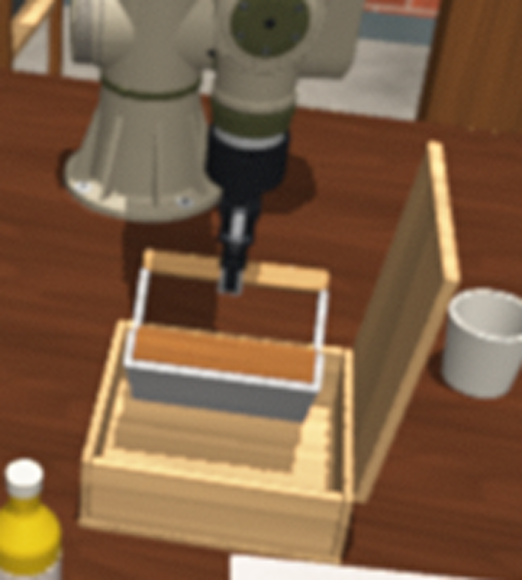

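>>> play_rows(motion=[{"dx": 6, "dy": 0, "dz": 6, "twist": 0, "gripper": 255}, {"dx": 12, "dy": 1, "dz": 14, "twist": 0, "gripper": 255}, {"dx": 20, "dy": 1, "dz": 24, "twist": 0, "gripper": 255}, {"dx": 30, "dy": 2, "dz": 34, "twist": 0, "gripper": 255}, {"dx": 40, "dy": 3, "dz": 44, "twist": 0, "gripper": 255}, {"dx": 50, "dy": 4, "dz": 52, "twist": 0, "gripper": 255}, {"dx": 56, "dy": 4, "dz": 58, "twist": 0, "gripper": 255}, {"dx": 58, "dy": 4, "dz": 60, "twist": 0, "gripper": 255}, {"dx": 58, "dy": 4, "dz": 60, "twist": 0, "gripper": 255}, {"dx": 58, "dy": 4, "dz": 60, "twist": 0, "gripper": 255}, {"dx": 58, "dy": 4, "dz": 60, "twist": 0, "gripper": 255}], force=100)

```text
clock: 33.33
tcp_pos: [0.4977, 0.1794, 0.2088]
orientation: [-0.014, 0.674, 0.739, -0.016]
wrist_force: [-1.3, -0.5, -3.8]
finger_gap: 0.0214
```

Run:
```python
from h import *
c=cam("scene");a=c["color"][80:280,250:430,::-1];c2=cam("top");b=c2["color"][115:245,120:290,::-1]
a=cv2.resize(a,(430,478));b=cv2.resize(b,(365,279));b=cv2.copyMakeBorder(b,0,199,0,0,cv2.BORDER_CONSTANT)
cv2.imwrite("pics/both7.png",np.hstack([a,b]))
s=env.get_state();print(s["tcp_pos"].round(4),s["wrist_force"],s["finger_gap"])
```

```text
[0.4978 0.1794 0.2089] [-0.86022986 -0.12037731 -3.63736395] 0.02090770085253947
```

View pics/both7.png

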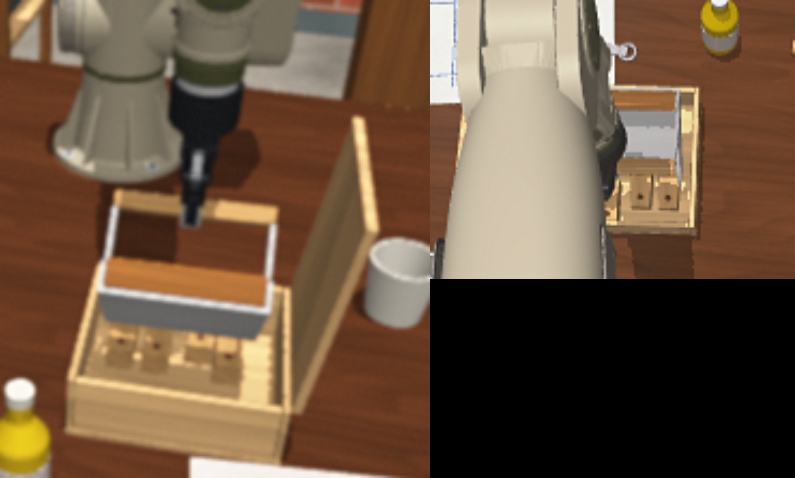

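>>> play_rows(motion=[{"dx": 0, "dy": 0, "dz": 0, "twist": 0, "gripper": 255}, {"dx": 0, "dy": 0, "dz": 0, "twist": 0, "gripper": 255}, {"dx": 0, "dy": 0, "dz": 0, "twist": 0, "gripper": 255}, {"dx": 0, "dy": 0, "dz": 0, "twist": 0, "gripper": 255}, {"dx": 0, "dy": 0, "dz": 0, "twist": 0, "gripper": 255}, {"dx": 0, "dy": 0, "dz": 0, "twist": 0, "gripper": 255}, {"dx": 0, "dy": 0, "dz": 20, "twist": 0, "gripper": 255}, {"dx": 0, "dy": 0, "dz": 45, "twist": 0, "gripper": 255}, {"dx": 0, "dy": 0, "dz": 65, "twist": 0, "gripper": 255}, {"dx": 0, "dy": 0, "dz": 70, "twist": 0, "gripper": 255}, {"dx": -10, "dy": -30, "dz": 70, "twist": 0, "gripper": 255}, {"dx": -20, "dy": -70, "dz": 70, "twist": 0, "gripper": 255}, {"dx": -32, "dy": -110, "dz": 70, "twist": 0, "gripper": 255}, {"dx": -45, "dy": -150, "dz": 70, "twist": 0, "gripper": 255}, {"dx": -58, "dy": -190, "dz": 70, "twist": 0, "gripper": 255}, {"dx": -70, "dy": -225, "dz": 70, "twist": 0, "gripper": 255}, {"dx": -78, "dy": -250, "dz": 70, "twist": 0, "gripper": 255}, {"dx": -78, "dy": -260, "dz": 70, "twist": 0, "gripper": 255}, {"dx": -78, "dy": -260, "dz": 70, "twist": 0, "gripper": 255}], force=100)

```text
clock: 35.8
tcp_pos: [0.4202, -0.0808, 0.2786]
orientation: [-0.014, 0.674, 0.738, -0.016]
wrist_force: [1.1, 0.8, -2.8]
finger_gap: 0.0212
```

>>> play_rows(motion=[{"dx": 0, "dy": 0, "dz": -30, "twist": 0, "gripper": 255}, {"dx": 0, "dy": 0, "dz": -70, "twist": 0, "gripper": 255}, {"dx": 0, "dy": 0, "dz": -105, "twist": 0, "gripper": 255}, {"dx": 0, "dy": 0, "dz": -125, "twist": 0, "gripper": 255}, {"dx": 0, "dy": 0, "dz": -132, "twist": 0, "gripper": 255}, {"dx": 0, "dy": 0, "dz": -135, "twist": 0, "gripper": 255}, {"dx": 0, "dy": 0, "dz": -135, "twist": 0, "gripper": 255}], force=100)

```text
clock: 36.67
tcp_pos: [0.4207, -0.0805, 0.1446]
orientation: [-0.013, 0.673, 0.739, -0.016]
wrist_force: [0.5, 0.6, -2.7]
finger_gap: 0.021
```

>>> play_rows(motion=[{"dx": 0, "dy": 0, "dz": -3, "twist": 0, "gripper": 165}, {"dx": 0, "dy": 0, "dz": -3, "twist": 0, "gripper": 165}, {"dx": 9, "dy": 1, "dz": -2, "twist": 0, "gripper": 165}, {"dx": 18, "dy": 1, "dz": -2, "twist": 0, "gripper": 165}, {"dx": 27, "dy": 2, "dz": -2, "twist": 0, "gripper": 165}, {"dx": 36, "dy": 3, "dz": -3, "twist": 0, "gripper": 165}, {"dx": 45, "dy": 4, "dz": -4, "twist": 0, "gripper": 165}, {"dx": 55, "dy": 5, "dz": -5, "twist": 0, "gripper": 165}, {"dx": 64, "dy": 6, "dz": -7, "twist": 0, "gripper": 165}, {"dx": 73, "dy": 6, "dz": -10, "twist": 0, "gripper": 165}, {"dx": 82, "dy": 7, "dz": -13, "twist": 0, "gripper": 165}, {"dx": 91, "dy": 8, "dz": -17, "twist": 0, "gripper": 165}, {"dx": 100, "dy": 9, "dz": -23, "twist": 0, "gripper": 165}, {"dx": 108, "dy": 9, "dz": -28, "twist": 0, "gripper": 165}, {"dx": 116, "dy": 10, "dz": -34, "twist": 0, "gripper": 165}, {"dx": 124, "dy": 10, "dz": -39, "twist": 0, "gripper": 165}, {"dx": 129, "dy": 11, "dz": -41, "twist": 0, "gripper": 165}, {"dx": 129, "dy": 11, "dz": -41, "twist": 0, "gripper": 165}, {"dx": 129, "dy": 11, "dz": -41, "twist": 0, "gripper": 165}], force=30)

```text
clock: 39.05
tcp_pos: [0.5489, -0.0696, 0.1029]
orientation: [-0.014, 0.674, 0.739, -0.016]
wrist_force: [-0.7, 0.4, 0.3]
finger_gap: 0.0302
```

Run:
```python
from h import *
c=cam("scene");a=c["color"][70:250,170:350,::-1];c2=cam("top");b=c2["color"][115:245,120:420,::-1]
a=cv2.resize(a,(400,400));b=cv2.resize(b,(398,172));b=cv2.copyMakeBorder(b,0,228,0,0,cv2.BORDER_CONSTANT)
cv2.imwrite("pics/both8.png",np.hstack([a,b]))
s=env.get_state();print(s["tcp_pos"].round(4),s["orientation"].round(3),s["wrist_force"],s["finger_gap"])
```

```text
[ 0.5489 -0.0696  0.1031] [-0.013  0.674  0.739 -0.016] [-1.39283521  0.03842198 -1.12172489] 0.0300237428872934
```

View pics/both8.png

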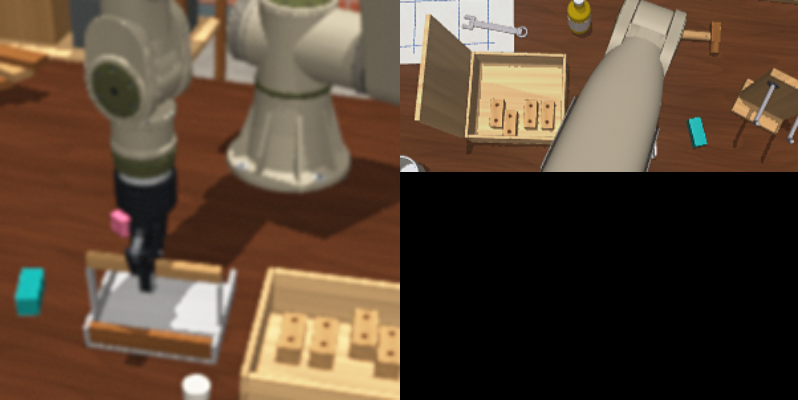

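>>> play_rows(motion=[{"dx": 0, "dy": 0, "dz": 0, "twist": 0, "gripper": 255}, {"dx": 0, "dy": 0, "dz": 0, "twist": 0, "gripper": 255}, {"dx": 0, "dy": 0, "dz": 0, "twist": 0, "gripper": 255}, {"dx": 0, "dy": 0, "dz": 0, "twist": 0, "gripper": 255}, {"dx": 0, "dy": 0, "dz": 20, "twist": 0, "gripper": 255}, {"dx": 0, "dy": 0, "dz": 50, "twist": 0, "gripper": 255}, {"dx": 0, "dy": 0, "dz": 90, "twist": -5, "gripper": 255}, {"dx": 0, "dy": 0, "dz": 125, "twist": -12, "gripper": 255}, {"dx": 0, "dy": 0, "dz": 140, "twist": -20, "gripper": 255}, {"dx": 0, "dy": 0, "dz": 140, "twist": -28, "gripper": 255}, {"dx": 0, "dy": 0, "dz": 140, "twist": -28, "gripper": 255}, {"dx": 0, "dy": 0, "dz": 140, "twist": -28, "gripper": 255}], force=100)

```text
clock: 40.65
tcp_pos: [0.5489, -0.0696, 0.2426]
orientation: [-0.017, 0.832, 0.555, -0.013]
wrist_force: [0.7, -0.5, -2.4]
finger_gap: 0.0123
```

Run:
```python
from h import *
s=env.get_state();print(s["tcp_pos"].round(4),s["orientation"].round(3),s["wrist_force"],s["finger_gap"],np.degrees(2*np.arctan2(s["orientation"][2],s["orientation"][1])))
p=s["tcp_pos"][:2];print((np.array([.441,-.3665])-p)*1000,(np.array([.5241,-.401])-p)*1000)
```

```text
[ 0.5489 -0.0696  0.2426] [-0.017  0.832  0.555 -0.013] [ 0.65865527 -0.53651376 -2.43418468] 0.012277792286650295 67.4207691103864
[-107.88832472 -296.94776055] [ -24.78832472 -331.44776055]
```

>>> play_rows(motion=[{"dx": -6, "dy": -16, "dz": 0, "twist": 0, "gripper": 255}, {"dx": -18, "dy": -50, "dz": 0, "twist": 0, "gripper": 255}, {"dx": -33, "dy": -90, "dz": 0, "twist": 0, "gripper": 255}, {"dx": -48, "dy": -132, "dz": 0, "twist": 0, "gripper": 255}, {"dx": -63, "dy": -174, "dz": 0, "twist": 0, "gripper": 255}, {"dx": -78, "dy": -215, "dz": 0, "twist": 0, "gripper": 255}, {"dx": -92, "dy": -254, "dz": 0, "twist": 0, "gripper": 255}, {"dx": -102, "dy": -282, "dz": 0, "twist": 0, "gripper": 255}, {"dx": -108, "dy": -297, "dz": 0, "twist": 0, "gripper": 255}, {"dx": -108, "dy": -297, "dz": 0, "twist": 0, "gripper": 255}, {"dx": -108, "dy": -297, "dz": 0, "twist": 0, "gripper": 255}], force=100)

```text
clock: 42.02
tcp_pos: [0.4412, -0.3657, 0.2429]
orientation: [-0.017, 0.832, 0.554, -0.012]
wrist_force: [0.1, -0.1, -3.4]
finger_gap: 0.0127
```

Run:
```python
from h import *
c=cam("scene");a=c["color"][60:230,70:240,::-1];c2=cam("top");b=c2["color"][130:290,270:450,::-1]
a=cv2.resize(a,(400,400));b=cv2.resize(b,(398,354));b=cv2.copyMakeBorder(b,0,46,0,0,cv2.BORDER_CONSTANT)
cv2.imwrite("pics/both9.png",np.hstack([a,b]))
s=env.get_state();print(s["tcp_pos"].round(4),s["wrist_force"],s["finger_gap"])
```

```text
[ 0.4416 -0.3655  0.2431] [-0.47037241 -0.08496396 -3.1420629 ] 0.01233080653784615
```

View pics/both9.png

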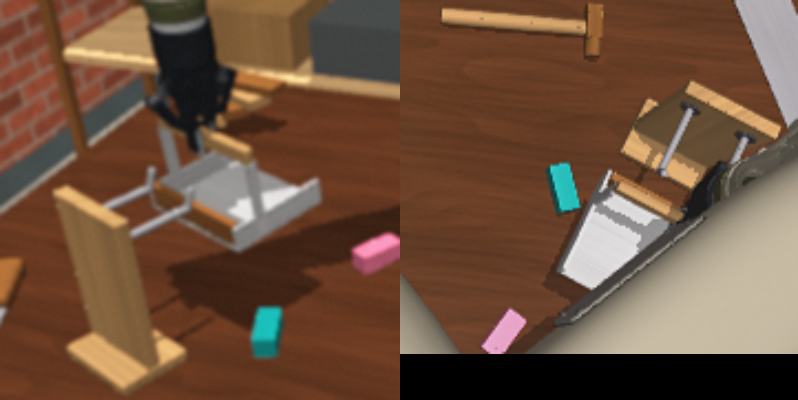

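>>> play_rows(motion=[{"dx": 6, "dy": -3, "dz": 0, "twist": 0, "gripper": 255}, {"dx": 18, "dy": -8, "dz": 0, "twist": 0, "gripper": 255}, {"dx": 33, "dy": -14, "dz": 0, "twist": 0, "gripper": 255}, {"dx": 48, "dy": -20, "dz": 0, "twist": 0, "gripper": 255}, {"dx": 63, "dy": -26, "dz": 0, "twist": 0, "gripper": 255}, {"dx": 76, "dy": -32, "dz": 0, "twist": 0, "gripper": 255}, {"dx": 83, "dy": -35, "dz": 0, "twist": 0, "gripper": 255}, {"dx": 83, "dy": -35, "dz": 0, "twist": 0, "gripper": 255}, {"dx": 83, "dy": -35, "dz": -12, "twist": 0, "gripper": 255}, {"dx": 83, "dy": -35, "dz": -24, "twist": 0, "gripper": 255}, {"dx": 83, "dy": -35, "dz": -34, "twist": 0, "gripper": 255}, {"dx": 83, "dy": -35, "dz": -38, "twist": 0, "gripper": 255}, {"dx": 83, "dy": -35, "dz": -38, "twist": 0, "gripper": 255}], force=100)

```text
clock: 43.75
tcp_pos: [0.5239, -0.4015, 0.2046]
orientation: [-0.017, 0.832, 0.554, -0.012]
wrist_force: [0.1, 0.5, -2.3]
finger_gap: 0.0123
```

Now lower slowly to contact.

>>> play_rows(motion=[{"dx": 0, "dy": 0, "dz": -3, "twist": 0, "gripper": 255}, {"dx": 0, "dy": 0, "dz": -6, "twist": 0, "gripper": 255}, {"dx": 0, "dy": 0, "dz": -6, "twist": 0, "gripper": 255}], force=100)

```text
clock: 44.12
tcp_pos: [0.5241, -0.4015, 0.1988]
orientation: [-0.017, 0.832, 0.554, -0.012]
wrist_force: [-0.0, 0.9, -2.7]
finger_gap: 0.0126
```

>>> play_rows(motion=[{"dx": 0, "dy": 0, "dz": -2, "twist": 0, "gripper": 255}, {"dx": 0, "dy": 0, "dz": -3, "twist": 0, "gripper": 255}, {"dx": 0, "dy": 0, "dz": -3, "twist": 0, "gripper": 255}], force=100)

```text
clock: 44.5
tcp_pos: [0.5241, -0.4016, 0.1959]
orientation: [-0.017, 0.832, 0.554, -0.012]
wrist_force: [-0.2, -0.2, -3.5]
finger_gap: 0.0128
```

>>> play_rows(motion=[{"dx": 0, "dy": 0, "dz": -2, "twist": 0, "gripper": 255}, {"dx": 0, "dy": 0, "dz": -4, "twist": 0, "gripper": 255}, {"dx": 0, "dy": 0, "dz": -4, "twist": 0, "gripper": 255}], force=100)

```text
clock: 44.88
tcp_pos: [0.5243, -0.4018, 0.1944]
orientation: [-0.016, 0.832, 0.554, -0.012]
wrist_force: [-2.2, 2.1, 6.4]
finger_gap: 0.0128
```

Run:
```python
from h import *
# numeric check: pan aluminium / bar location via scene view
c=cam("scene")
for name,X in dict(seat=(.5241,-.401,.216),seatL=(.5241+.0345,-.401+.083,.216),seatR=(.5241-.0345,-.401-.083,.216)).items(): print(name,np.round(proj(c,X),1))
u,v=map(int,np.round(proj(c,(.5241+.0306,-.401+.0739,.216))))
print("col at +80mm:",[(r,c["color"][r,u].tolist()) for r in range(v-10,v+11,2)],v)
s=env.get_state();print(s["tcp_pos"].round(4),s["wrist_force"])
```

```text
seat [134.2 143.2]
seatL [153.4 153.1]
seatR [116.4 134. ]
col at +80mm: [(142, [119, 113, 113]), (144, [112, 104, 105]), (146, [117, 97, 87]), (148, [215, 166, 106]), (150, [212, 162, 103]), (152, [142, 105, 66]), (154, [130, 96, 60]), (156, [138, 124, 111]), (158, [149, 148, 146]), (160, [146, 143, 142]), (162, [152, 150, 148])] 152
[ 0.5243 -0.4018  0.1944] [-2.67751747  1.85151928  7.10354239]
```

>>> play_rows(motion=[{"dx": 0, "dy": 0, "dz": 2, "twist": 0, "gripper": 255}, {"dx": 0, "dy": 0, "dz": 2, "twist": 0, "gripper": 150}, {"dx": 0, "dy": 0, "dz": 2, "twist": 0, "gripper": 130}, {"dx": 0, "dy": 0, "dz": 2, "twist": 0, "gripper": 130}, {"dx": 0, "dy": 0, "dz": 15, "twist": 0, "gripper": 130}, {"dx": 0, "dy": 0, "dz": 40, "twist": 0, "gripper": 130}, {"dx": 0, "dy": 0, "dz": 80, "twist": 0, "gripper": 130}, {"dx": -30, "dy": 20, "dz": 110, "twist": 0, "gripper": 130}, {"dx": -60, "dy": 60, "dz": 110, "twist": 0, "gripper": 130}, {"dx": -90, "dy": 110, "dz": 110, "twist": 0, "gripper": 200}, {"dx": -90, "dy": 160, "dz": 110, "twist": 0, "gripper": 255}, {"dx": -90, "dy": 160, "dz": 110, "twist": 0, "gripper": 255}], force=100)

```text
clock: 46.42
tcp_pos: [0.4337, -0.239, 0.3041]
orientation: [-0.016, 0.831, 0.555, -0.012]
wrist_force: [0.2, 0.3, 0.7]
finger_gap: 0.0
```

Run:
```python
from h import *
c=cam("scene");t=cam("top")
cv2.imwrite("pics/s10.png",c["color"][:,:,::-1]);cv2.imwrite("pics/t10.png",t["color"][:,:,::-1])
# bar top in top view: expected bar ends
y=np.array([.383,.924,0]);S=np.array([.5241,-.401,.227])
for k in(-.08,-.04,0,.04,.08):
    r=[]
    for n,q in(("s",c),("t",t)):
        u,v=np.round(proj(q,S+k*y)).astype(int);r.append((n,u,v,q["color"][v,u].tolist()))
    print(k,r)
# back wall of pan orange mask in scene
hsv=cv2.cvtColor(c["color"],cv2.COLOR_RGB2HSV)
hv=cv2.cvtColor(t["color"],cv2.COLOR_RGB2HSV)
for q,h,(x0,y0,x1,y1) in((c,hsv,(70,90,230,240)),(t,hv,(330,150,450,290))):
    m=np.zeros(h.shape[:2],np.uint8);sub=h[y0:y1,x0:x1]
    m[y0:y1,x0:x1]=(sub[...,1]<40)&(sub[...,2]>110)
    n,l,st,ce=cv2.connectedComponentsWithStats(m);i=1+np.argmax(st[1:,4]);print("metal",st[i],ce[i])
s=env.get_state();print(s["tcp_pos"].round(4),s["wrist_force"],s["joint_pos"].round(2))
```

```text
-0.08 [('s', np.int64(118), np.int64(132), [233, 184, 118]), ('t', np.int64(432), np.int64(217), [197, 184, 161])]
-0.04 [('s', np.int64(125), np.int64(136), [225, 176, 111]), ('t', np.int64(419), np.int64(211), [202, 189, 165])]
0 [('s', np.int64(134), np.int64(140), [229, 179, 114]), ('t', np.int64(407), np.int64(204), [187, 175, 153])]
0.04 [('s', np.int64(142), np.int64(144), [227, 176, 112]), ('t', np.int64(394), np.int64(198), [156, 146, 129])]
0.08 [('s', np.int64(151), np.int64(149), [225, 176, 112]), ('t', np.int64(381), np.int64(191), [95, 89, 78])]
metal [ 125  150   60   43 1301] [152.68793236 169.26748655]
metal [369 183   6  10  24] [371.58333333 187.875     ]
[ 0.4346 -0.2417  0.3033] [ 0.28674002  0.133858   -0.33494413] [-0.66  0.18  0.05  1.47 -0.01  1.31]
```

Run:
```python
from h import *
c=cam("top");t=c
C=np.array([.546,.191]);a=np.array([-.082,.9966]);b=np.array([-.9966,-.082])
for z in(.315,.325):
  for p in((70,43),(25,363),(60,43),(38,363)):
    X=ray(c,p[0]/4+125-.4,p[1]/4+115-.4,z)[:2]-C;print(z,p,(X@a).round(3),(X@b).round(3))
W=lambda x,y,z:np.r_[C+x*a+y*b,z].round(3)
for ang in(90,80,70,60,50,40,30,20,10,0):
    q=np.radians(ang);print(ang,W(.120-.2*np.cos(q)+.01*np.sin(q)+.012,0,.0855+.2*np.sin(q)+.0095*np.cos(q)))
print(W(.175,0,.285),"tub",ray(c,184/1.5,371/1.5,.08)[:2].round(2))
```

```text
0.315 (70, 43) 0.156 -0.113
0.315 (25, 363) 0.164 0.108
0.315 (60, 43) 0.163 -0.113
0.315 (38, 363) 0.156 0.108
0.325 (70, 43) 0.153 -0.109
0.325 (25, 363) 0.161 0.11
0.325 (60, 43) 0.159 -0.109
0.325 (38, 363) 0.152 0.11
90 [0.534 0.333 0.286]
80 [0.537 0.298 0.284]
70 [0.54  0.264 0.277]
60 [0.543 0.232 0.263]
50 [0.545 0.202 0.245]
40 [0.547 0.176 0.221]
30 [0.549 0.155 0.194]
20 [0.55  0.139 0.163]
10 [0.551 0.128 0.13 ]
0 [0.552 0.123 0.095]
[0.532 0.365 0.285] tub [0.32 0.43]
```

>>> play_rows(motion=[{"dx": -10, "dy": 30, "dz": 10, "twist": 4, "gripper": 255}, {"dx": -25, "dy": 90, "dz": 20, "twist": 10, "gripper": 255}, {"dx": -40, "dy": 150, "dz": 20, "twist": 16, "gripper": 255}, {"dx": -55, "dy": 210, "dz": 20, "twist": 22, "gripper": 255}, {"dx": -65, "dy": 270, "dz": 20, "twist": 28, "gripper": 255}, {"dx": -70, "dy": 330, "dz": 20, "twist": 28, "gripper": 255}, {"dx": -70, "dy": 390, "dz": 20, "twist": 28, "gripper": 255}, {"dx": -70, "dy": 450, "dz": 20, "twist": 28, "gripper": 255}, {"dx": -70, "dy": 510, "dz": 20, "twist": 28, "gripper": 255}, {"dx": -65, "dy": 570, "dz": 20, "twist": 28, "gripper": 255}, {"dx": -50, "dy": 630, "dz": 20, "twist": 28, "gripper": 255}, {"dx": -50, "dy": 650, "dz": 20, "twist": 28, "gripper": 255}, {"dx": -50, "dy": 650, "dz": 20, "twist": 28, "gripper": 255}])

```text
clock: 48.2
tcp_pos: [0.3853, 0.4096, 0.3205]
orientation: [-0.013, 0.673, 0.739, -0.017]
wrist_force: [0.2, -0.4, -0.4]
finger_gap: 0.0002
```

>>> play_rows(motion=[{"dx": 50, "dy": -3, "dz": -10, "twist": 0, "gripper": 255}, {"dx": 100, "dy": -5, "dz": -25, "twist": 0, "gripper": 255}, {"dx": 143, "dy": -5, "dz": -36, "twist": 0, "gripper": 255}, {"dx": 143, "dy": -5, "dz": -36, "twist": 0, "gripper": 255}, {"dx": 144, "dy": -20, "dz": -36, "twist": 0, "gripper": 255}, {"dx": 145, "dy": -35, "dz": -36, "twist": 0, "gripper": 255}, {"dx": 147, "dy": -50, "dz": -35, "twist": 0, "gripper": 255}, {"dx": 148, "dy": -65, "dz": -35, "twist": 0, "gripper": 255}, {"dx": 149, "dy": -78, "dz": -35, "twist": 0, "gripper": 255}, {"dx": 150, "dy": -92, "dz": -36, "twist": 0, "gripper": 255}, {"dx": 151, "dy": -106, "dz": -37, "twist": 0, "gripper": 255}, {"dx": 152, "dy": -120, "dz": -38, "twist": 0, "gripper": 255}, {"dx": 153, "dy": -134, "dz": -40, "twist": 0, "gripper": 255}, {"dx": 154, "dy": -146, "dz": -44, "twist": 0, "gripper": 255}])

```text
clock: 49.95
tcp_pos: [0.5381, 0.2612, 0.2778]
orientation: [-0.013, 0.674, 0.739, -0.016]
wrist_force: [-0.2, 0.7, 1.6]
finger_gap: 0.0002
```

>>> play_rows(motion=[{"dx": 2, "dy": -16, "dz": -6, "twist": 0, "gripper": 255}, {"dx": 3, "dy": -32, "dz": -14, "twist": 0, "gripper": 255}, {"dx": 4, "dy": -47, "dz": -22, "twist": 0, "gripper": 255}, {"dx": 5, "dy": -62, "dz": -32, "twist": 0, "gripper": 255}, {"dx": 6, "dy": -75, "dz": -44, "twist": 0, "gripper": 255}, {"dx": 7, "dy": -88, "dz": -56, "twist": 0, "gripper": 255}, {"dx": 8, "dy": -99, "dz": -69, "twist": 0, "gripper": 255}, {"dx": 9, "dy": -109, "dz": -83, "twist": 0, "gripper": 255}, {"dx": 9, "dy": -117, "dz": -98, "twist": 0, "gripper": 255}, {"dx": 10, "dy": -125, "dz": -114, "twist": 0, "gripper": 255}, {"dx": 10, "dy": -131, "dz": -130, "twist": 0, "gripper": 255}, {"dx": 11, "dy": -136, "dz": -147, "twist": 0, "gripper": 255}, {"dx": 11, "dy": -139, "dz": -160, "twist": 0, "gripper": 255}, {"dx": 12, "dy": -141, "dz": -170, "twist": 0, "gripper": 255}, {"dx": 12, "dy": -141, "dz": -176, "twist": 0, "gripper": 255}])

```text
clock: 51.82
tcp_pos: [0.55, 0.1211, 0.1013]
orientation: [-0.013, 0.674, 0.739, -0.016]
wrist_force: [0.1, -0.7, 1.6]
finger_gap: 0.0002
```

>>> play_rows(motion=[{"dx": 0, "dy": 0, "dz": -3, "twist": 0, "gripper": 255}, {"dx": 0, "dy": 0, "dz": -6, "twist": 0, "gripper": 255}, {"dx": 0, "dy": 0, "dz": -9, "twist": 0, "gripper": 255}, {"dx": 0, "dy": 0, "dz": -9, "twist": 0, "gripper": 255}])

```text
clock: 52.32
tcp_pos: [0.5506, 0.1215, 0.0955]
orientation: [-0.013, 0.674, 0.739, -0.015]
wrist_force: [-4.6, -1.1, 14.6]
finger_gap: 0.0
```

>>> play_rows(motion=[{"dx": 0, "dy": 0, "dz": -3, "twist": 0, "gripper": 255}, {"dx": 0, "dy": 0, "dz": -3, "twist": 0, "gripper": 255}, {"dx": 0, "dy": 0, "dz": -3, "twist": 0, "gripper": 255}])

```text
clock: 52.7
tcp_pos: [0.5507, 0.1215, 0.0952]
orientation: [-0.012, 0.673, 0.739, -0.015]
wrist_force: [-9.9, -1.0, 29.7]
finger_gap: 0.0001
```

>>> play_rows(motion=[{"dx": 0, "dy": 0, "dz": 30, "twist": 0, "gripper": 255}, {"dx": 0, "dy": 0, "dz": 80, "twist": 0, "gripper": 255}, {"dx": -50, "dy": -40, "dz": 130, "twist": 0, "gripper": 255}, {"dx": -100, "dy": -90, "dz": 170, "twist": 0, "gripper": 255}, {"dx": -150, "dy": -110, "dz": 180, "twist": 0, "gripper": 255}, {"dx": -150, "dy": -110, "dz": 180, "twist": 0, "gripper": 255}])

```text
clock: 53.45
tcp_pos: [0.3984, 0.0106, 0.2718]
orientation: [-0.012, 0.674, 0.738, -0.015]
wrist_force: [0.7, 0.4, 0.0]
finger_gap: -0.0001
```

Run:
```python
from h import *
t=cam("top");c=cam("scene")
C=np.array([.546,.191]);a=np.array([-.082,.9966]);b=np.array([-.9966,-.082])
# lid surface is bright wood: contour at z=.095, edges
for q,n in((c,"scene"),(t,"top")):
    hsv=cv2.cvtColor(q["color"],cv2.COLOR_RGB2HSV)
    m=((hsv[...,0]>10)&(hsv[...,0]<28)&(hsv[...,2]>120)&(hsv[...,1]>50)).astype(np.uint8)
    k=max((k for k in cv2.findContours(m,0,2)[0] if cv2.pointPolygonTest(k,tuple(map(float,proj(q,np.r_[C,.095]))),False)>0),key=cv2.contourArea,default=None)
    if k is not None:
        X=np.array([ray(q,*p[0],.095)[:2]-C for p in k]);print(n,"crate x",(X@a).min().round(3),(X@a).max().round(3),"y",(X@b).min().round(3),(X@b).max().round(3))
y=np.array([.383,.924,0]);S=np.array([.5241,-.401,.227])
for k in(-.08,0,.08): 
    u,v=np.round(proj(c,S+k*y)).astype(int);print(k,c["color"][v,u])
old=cv2.imread("pics/s10.png")[:,:,::-1].astype(int)[100:230,80:215];d=np.abs(c["color"].astype(int)[100:230,80:215]-old).max(2)
print("pan area changed px",(d>40).sum())
s=env.get_state();print(s["clock"],s["tcp_pos"].round(3),s["wrist_force"].round(1))
```

```text
scene crate x -0.123 0.125 y -0.225 0.121
top crate x -0.084 0.126 y -0.113 0.111
-0.08 [235 186 120]
0 [229 179 114]
0.08 [224 173 110]
pan area changed px 614
53.55 [0.399 0.011 0.272] [ 0.3 -0.4  0.1]
```

Run:
```python
from h import *
f=lambda:cam("scene")["color"].astype(int)[100:230,80:215]
p=f();[f() for _ in range(4)];q=f();print("pan moving px",(np.abs(p-q).max(2)>25).sum())
print(env.hand_in())
```

```text
pan moving px 0
the job is handed in; nothing more can be done
None
```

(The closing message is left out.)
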